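Finish the bar crib and probe the specimen's two bands with meter tweezers

ROBOT

A 6-joint arm with a two-finger parallel gripper is mounted at the origin on the work surface. World frame = base frame: x ahead of the robot, y to its left, z up, the work surface at z = 0. Lengths are in m, angles in rad, forces in N, time in s.
With the tool pointing down it reaches from about 0.4 to 0.825 m from the base axis. Payload 7 kg.
Tool frame: the origin (TCP) lies at the very end of the fingers, on their centre line; the grasp point (between the pads) lies 19 mm behind it; z points along the fingers, y is the line along which they close (so a half turn about z gives the same grasp; the last joint's range is limited). The gripper opens to 88 mm and grips with 3 to 60 N. Pads are 19 mm wide; open, the fingers measure 130 mm over their backs; the gripper's body (78 mm by 193 mm) begins 47 mm behind the grasp point.
Start: joints at [-0.89, 0.359, 0.012, 0, -1.224, -0.288], TCP at [0.258, -0.624, 0.227] pointing down, gripper open.
Joint ranges: [-3.07, 3.07], [-1.43, 2.12], [-1.02, 1.25], [-3.03, 1.67], [-3.05, -0], [-3.03, 3.03]. Speed limits (rad/s): [2.39, 2.39, 3.01, 3.14, 3.14, 3.14].

INTERFACE

Orientations are given as [roll, pitch, yaw] about the fixed x, y, z axes, in that order (R = Rz(yaw) Ry(pitch) Rx(roll)).
In Python, from station import arm gives the robot as it stands. The module is installed in compiled form; this text tells all that it offers.
- The arm moves only by the shell command python3 -m crank 'ROWS' [FORCE]. ROWS is JSON, a list of rows, each an object of numbers: "dx", "dy", "dz": the shift along the world's x, y, z in m; "twist": the turn about the world's z in degrees; "grip": the opening, from -1 (shut) to 1 (fully open). A call has exactly 5 rows; each row is the pose to reach, as a shift and turn from the pose commanded when the call began; what a row does not reach only later rows make up. A row lasts 1/12 s, in which the tool goes at most 41.7 mm and 7.16 degrees, less where a joint would pass 70% of its speed; a pose out of reach is approached as far as the arm can. A call with a gripper value outside its range is refused whole. The fingers move at their own pace and stop on an object; FORCE is the grip in N (left out, the last holds). Time passes only in rows, so rows that repeat a pose let the fingers close, or fill a call up. It gives the time, the measured TCP pose, the force, the opening and the grip force at its end, in the units of the state.
- arm.get_state(): the state, without advancing time (a new reading comes with each control period).
- arm.grab_frame(name): name is "scene" or "side" or "wrist"; returns the picture (384x512x3 uint8, red, green, blue); there is no depth.
- arm.get_calibration(name): a dict with "fx", "fy", "cx", "cy" (pixels), "cam_to_world" (4x4, takes a point from camera to world coordinates); the wrist camera has in their place "tool_from_camera" (4x4, takes a point from camera to tool coordinates, whose origin is the TCP and whose axes are the flange's). Camera axes: x right, y down, z forward; pixel columns grow to the right and rows downward; lengths in m; the calibration is good to about 2 mm. A picture is of the moment at which its call begins: read the wrist's pose just before it. get_calibration takes no time and is no camera call.
- arm.job_done(): hands the job in; it is judged then, once.
The state is a dict: "t": time; "q": joint angles; "qd": joint speeds; "joint_efforts": joint torques, N m; "eef_pos": TCP position; "ee_rot": TCP orientation; "force": force on the tool from outside, world axes, zero at the start; "moment": the same for the moment, N m; "width": finger opening in m; "gripper_force": force on a finger pad.
Only numpy, scipy, OpenCV 4.12 (cv2) and the standard library are available. Lean on these libraries where they do the work, as an engineer would, in place of code of your own. Each camera call takes 0.05 s, during which the arm holds its last target. There are 200 camera calls.

TASK

Finish the crib: lay the loose full-length alumina bar across the two bottom bars opposite the one already laid, then lay the dark specimen bar with the two silver bands crosswise over both, over the middle of the crib. Then take the sprung meter tweezers off their rest, squeeze them until the tips stand as far apart as the bands (22 mm between their centre lines), and touch one tip down lightly on each band. Finish while still holding the tweezers there, the gap steady and both tips on their bands; leave everything else where it lies.

Things in the scene. Friction and masses are not known exactly. Their poses are not given: they have to be found in the camera images.
- crib: Crib foot, fixed: refractory plate 140 x 140 x 10 mm with the two bottom alumina bars cemented on, along its y (100 x 14 x 12 mm, centre lines at x = -35 and +35 mm, tops at z = 22 mm). Origin: centre of the plate's underside, on the bench. Second-layer bars run along its x (tops at z = 34 mm), the top layer along y. Turned up to 0.3 rad from the world's axes.
- laid_bar: White alumina bar, 100 (its x) x 14 (y) x 12 (z) mm, about 65 g, loose; it already lies in the second layer across both bottom bars, along the crib's x, about 29 mm to the +y side of the crib's middle. Origin: centre of its underside.
- loose_bar: The other white alumina bar, alike: 100 (its x) x 14 (y) x 12 (z) mm, about 65 g, lying on the bench to the robot's left. Origin: centre of its underside. It belongs in the second layer, mirroring the laid bar: along the crib's x, about 31 mm to the crib's -y side.
- specimen: Dark ceramic bar, 90 (its x) x 14 (y) x 12 (z) mm, about 75 g, on the bench to the robot's left (may swap places with the loose bar). Two silver bands 8 mm wide go round it, centre lines at x = -11 and +11 mm. Origin: centre of its underside; top face at z = 12 mm. It belongs along the crib's y over its middle, its top then 46 mm above the bench.
- rest: Grey rest of the tweezers, fixed, to the robot's right. Base 155 x 62 x 5 mm; two saddles 32 mm high, 82 to 64 mm behind and 47 to 57 mm ahead of its origin, the rear one with cheeks 8 mm higher beside the tweezers' rear block. Between the saddles there is room for fingers. Origin: on the bench under the tweezers' origin; x to the tips.
- tweezers: Black meter tweezers, 185 mm long, 54 g: rear block with a display, two sprung arms 16 mm high. Origin: midway between the grip faces, at mid height, 40 mm above the bench on the rest; x to the tips, y to the left arm, z up. Grip at the origin, closing along y on the arms' outer faces (flat for x = -45 to +55 mm): 37 mm apart when free, 30 mm and parallel at 22 mm tip gap.
- tweezer_left (a joint): Squeeze of the tweezers: inward turn (rad) of each arm about its hinge 58 mm behind the grip; both arms move alike. 0 = free, tip gap 40 mm; 0.06 = tip gap 22 mm. Per 0.01 rad the gap shrinks 3.0 mm and the width over the grip 1.16 mm. Sprung: about 8 N on each arm at the grip at 0.06 rad, in proportion.
- tip_left (a point): Lowest point of the left brass tip (3 mm thick, round end, pointing down). Tip ends lie 92 mm ahead of the tweezers' origin (91.5 mm when free) and 26 mm below it; at 22 mm gap 11 mm either side of the middle plane.
- tip_right (a point): Lowest point of the right brass tip, the mirror image of the left.
- crucible: Small white alumina crucible, 40 mm wide, 40 mm tall, near the far edge. Bystander: leave where it is. Origin: on the bench, at or near the middle of its underside.
- crucible_lid: White alumina crucible lid, disc 46 mm wide with a small knob, 12 mm tall. Bystander. Origin: on the bench, at or near the middle of its underside.
- boat: White alumina combustion boat, an open trough 85 x 20 x 14 mm. Bystander. Origin: on the bench, at or near the middle of its underside.
- offcut: Short alumina offcut, 42 x 14 x 12 mm, too short to use. Bystander. Origin: on the bench, at or near the middle of its underside.
- spatula: Thin steel laboratory micro-spatula, 200 mm long with a 4 mm shaft, lying flat. Bystander. Origin: on the bench, at or near the middle of its underside.
- vial: Small capped glass vial, 24 mm wide, 50 mm tall, standing. Bystander. Origin: on the bench, at or near the middle of its underside.
- paste_jar: Amber silver-paste jar with white cap, 40 mm wide, 36 mm tall. Bystander. Origin: on the bench, at or near the middle of its underside.
- brush: Thin paste brush with wooden handle, 155 mm long, 8 mm thick, lying flat. Bystander. Origin: on the bench, at or near the middle of its underside.
Not all that is in view belongs to the job. Leave any pink or red look-alike of the specimen alone.

How it is judged:
On the way, in this order (a step that is already met when the one before it is completed fails the run):
1. the loose alumina bar lies across the two bottom bars, opposite the laid bar, released (x of loose_bar in the frame of crib between -0.018 and 0.018 m and y of loose_bar in the frame of crib between -0.045 and -0.017 m and z of loose_bar in the frame of crib between 0.019 and 0.025 m and angle between the x axis of loose_bar and the x axis of crib, either way round below 0.15 rad and angle between loose_bar's own z axis and vertical below 0.06 rad and contact force between the fingers and loose_bar below 0.05 N and linear speed of loose_bar below 0.02 m/s), for 0.2 s.
2. the specimen lies crosswise over both second-layer bars at the middle of the crib, released (x of loose_bar in the frame of crib between -0.018 and 0.018 m and y of loose_bar in the frame of crib between -0.045 and -0.017 m and z of loose_bar in the frame of crib between 0.019 and 0.025 m and angle between the x axis of loose_bar and the x axis of crib, either way round below 0.15 rad and angle between each of loose_bar, specimen's own z axis and vertical below 0.06 rad and x of specimen in the frame of crib between -0.015 and 0.015 m and y of specimen in the frame of crib between -0.012 and 0.012 m and z of specimen in the frame of crib between 0.031 and 0.037 m and angle between the x axis of specimen and the y axis of crib, either way round below 0.15 rad and contact force between the fingers and specimen below 0.05 N and linear speed of specimen below 0.02 m/s), for 0.2 s.
At the end, for the whole second after the job is handed in: Bars flat in place: loose bar within 18 mm lengthwise, 17-45 mm off the middle; specimen within 15 mm across, 12 along; all within 0.15 rad. Fingers hold the tweezers off the rest; gap 22 +-4 mm, steady; each tip touches the specimen within 4.5 mm of its band's centre line (all of step 2 and x of laid_bar in the frame of crib between -0.02 and 0.02 m and y of laid_bar in the frame of crib between 0.015 and 0.043 m and z of laid_bar in the frame of crib between 0.019 and 0.025 m and angle between the x axis of laid_bar and the x axis of crib, either way round below 0.15 rad and ((x of tip_left in the frame of specimen between 0.0065 and 0.0155 m and y of tip_left in the frame of specimen between -0.007 and 0.007 m and z of tip_left in the frame of specimen between 0.01 and 0.014 m and x of tip_right in the frame of specimen between -0.0155 and -0.0065 m and y of tip_right in the frame of specimen between -0.007 and 0.007 m and z of tip_right in the frame of specimen between 0.01 and 0.014 m) or (x of tip_left in the frame of specimen between -0.0155 and -0.0065 m and y of tip_left in the frame of specimen between -0.007 and 0.007 m and z of tip_left in the frame of specimen between 0.01 and 0.014 m and x of tip_right in the frame of specimen between 0.0065 and 0.0155 m and y of tip_right in the frame of specimen between -0.007 and 0.007 m and z of tip_right in the frame of specimen between 0.01 and 0.014 m)) and contact force between each of tweezer_left, tweezer_right and specimen above 0.05 N and distance between tip_left and tip_right between 0.018 and 0.026 m and contact force between the fingers and tweezers above 1 N and contact force between tweezers and rest below 0.01 N and velocity of joint tweezer_left between -0.05 and 0.05 rad/s); the arm keeps its last pose, push and grip.
It fails at once if a bystander is moved more than 25 mm (distance of any of crucible, crucible_lid, boat, offcut, spatula, vial, paste_jar, brush from where it was at the start of the episode above 0.025 m).
It fails at once if the tweezers are pressed on the specimen with more than 15 N (contact force between tweezers and specimen above 15 N).
It also fails if it takes over 72 s, if anything falls off the work surface, if the arm or the gripper's body presses on something with over 40 N, if the wrist force passes 120 N, or if a joint passes its speed limit or range.

## Working session

There is one attempt and no reset: what is moved stays moved. The work goes in short steps, Python scripts to look and compute and a shell command to move; the robot and the scene stay as the last step left them, time stands still between calls to the robot, and variables do not carry over. Pictures are saved under pics/ and viewed, at most 13 in all, crops included, and the job is handed in when it is done.

```bash
mkdir -p pics; cat > h.py <<'E'
import numpy as np, cv2
from station import arm
def ray(name,uv,c=None,T=None):
    c=c or arm.get_calibration(name)
    if T is None:
        T=np.array(c["cam_to_world"])
    d=T[:3,:3]@np.array([(uv[0]-c["cx"])/c["fx"],(uv[1]-c["cy"])/c["fy"],1.])
    return T[:3,3],d
def wristT():
    from scipy.spatial.transform import Rotation as R
    s=arm.get_state();c=arm.get_calibration("wrist")
    W=np.eye(4);W[:3,:3]=R.from_euler("xyz",s["ee_rot"]).as_matrix();W[:3,3]=s["eef_pos"]
    return W@np.array(c["tool_from_camera"])
def onz(name,uv,z,T=None):
    o,d=ray(name,uv,T=T); return o+d*(z-o[2])/d[2]
def save(name,fn):
    im=arm.grab_frame(name); cv2.imwrite("pics/"+fn,im[:,:,::-1]); return im
E
python3 - <<'E'
from h import *
s=arm.get_state();print(s)
for n in("scene","side"):
    c=arm.get_calibration(n);print(n,c["fx"],np.round(c["cam_to_world"],3).tolist())
c=arm.get_calibration("wrist");print(c["fx"],np.round(c["tool_from_camera"],3).tolist())
a=save("scene","scene0.png");save("side","side0.png")
cv2.imwrite("pics/s0big.png",cv2.resize(a,(800,600),interpolation=cv2.INTER_CUBIC)[:,:,::-1])
E
```

```text
{'t': 0.0, 'q': array([-8.89873002e-01,  3.59346783e-01,  1.10404984e-02, -3.32556044e-04,
       -1.22410644e+00, -2.88121740e-01]), 'qd': array([ 1.16229634e-03,  1.08265647e-03,  2.45300555e-04,  9.67270649e-04,
       -1.08673313e-05,  4.82204434e-04]), 'joint_efforts': array([-5.29430527e-04, -5.82710767e+01,  2.93052489e+01,  6.99719936e+00,
        6.86201442e-03, -1.89696289e-04]), 'eef_pos': array([ 0.25816271, -0.62313803,  0.22564381]), 'ee_rot': array([ 3.13995404e+00, -1.59605958e-04, -2.74890419e+00]), 'force': array([ 0.01248632,  0.76895855, -0.44724579]), 'moment': array([ 0.0161394 , -0.00424947,  0.02561368]), 'gripper_force': 0.0, 'width': 0.08782440498792651}
scene 396.08796505871885 [[0.388, 0.506, -0.77, 1.469], [0.922, -0.197, 0.335, -0.316], [0.018, -0.84, -0.543, 0.689], [0.0, 0.0, 0.0, 1.0]]
side 349.8408418485282 [[-0.702, -0.414, 0.58, 0.067], [-0.712, 0.387, -0.586, 0.531], [0.018, -0.824, -0.566, 0.524], [0.0, 0.0, 0.0, 1.0]]
321.28857046858167 [[0.0, -0.953, -0.303, 0.083], [1.0, 0.0, -0.0, -0.001], [0.0, -0.303, 0.953, -0.158], [0.0, 0.0, 0.0, 1.0]]
```

View pics/s0big.png

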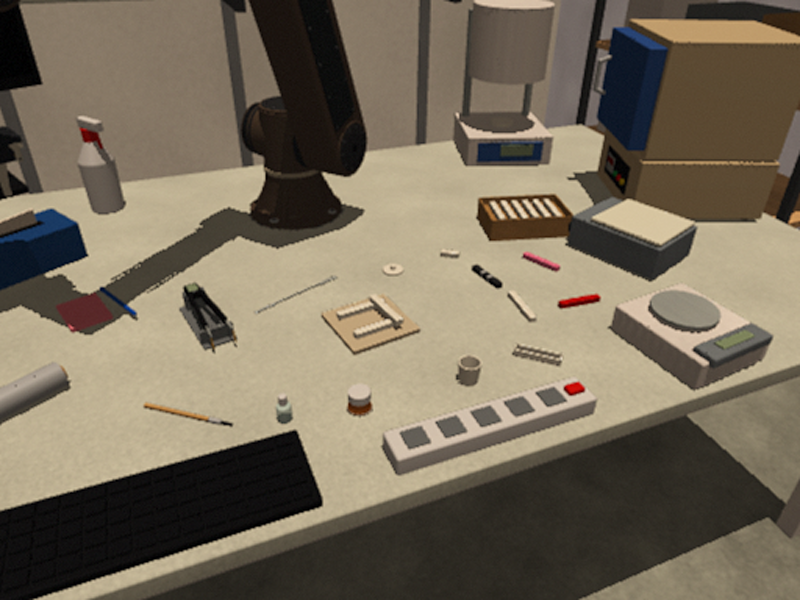

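View pics/side0.png

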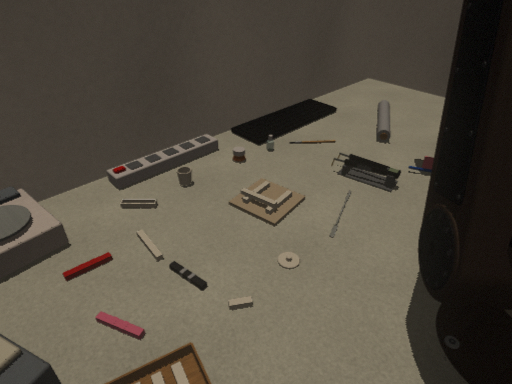

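The scene view (800x600) shows the dark banded specimen at (487,276) and the full-length white bar at (521,305). The crib is at (370,322) and the tweezers on their rest at (208,315). The look-alikes are the pink bar (541,261) and the red bar (579,301), and the short offcut is at (450,253). In the side view the specimen is at (188,276), the loose bar at (150,244) and the offcut at (241,302).

```bash
cat > m.py <<'E'
from h import *
S=cv2.imread("pics/scene0.png")[:,:,::-1];D=cv2.imread("pics/side0.png")[:,:,::-1]
for n,uv,z in(("scene",(311.7,176.6),.012),("side",(188,276),.012),("scene",(333.5,195.2),.012),("side",(150,244),.012),("scene",(237,206),.01),("side",(267,201),.01),("scene",(133,202),.04),("side",(368,170),.04)):
    print(n,uv,np.round(onz(n,uv,z),3))
def crop(I,x,y,w,h,k): return cv2.resize(I[y:y+h,x:x+w],None,fx=k,fy=k,interpolation=cv2.INTER_CUBIC)
a=np.vstack([np.hstack([crop(S,270,150,100,75,4),crop(S,200,180,100,75,4)]),np.hstack([crop(D,125,220,100,75,4),crop(S,90,170,100,75,4)])])
cv2.imwrite("pics/c1.png",a[:,:,::-1])
E
python3 m.py
```

```text
scene (311.7, 176.6) [0.5   0.291 0.012]
side (188, 276) [0.478 0.297 0.012]
scene (333.5, 195.2) [0.623 0.299 0.012]
side (150, 244) [0.606 0.303 0.012]
scene (237, 206) [0.565 0.003 0.01 ]
side (267, 201) [0.546 0.01  0.01 ]
scene (133, 202) [ 0.479 -0.28   0.04 ]
side (368, 170) [ 0.429 -0.262  0.04 ]
```

View pics/c1.png

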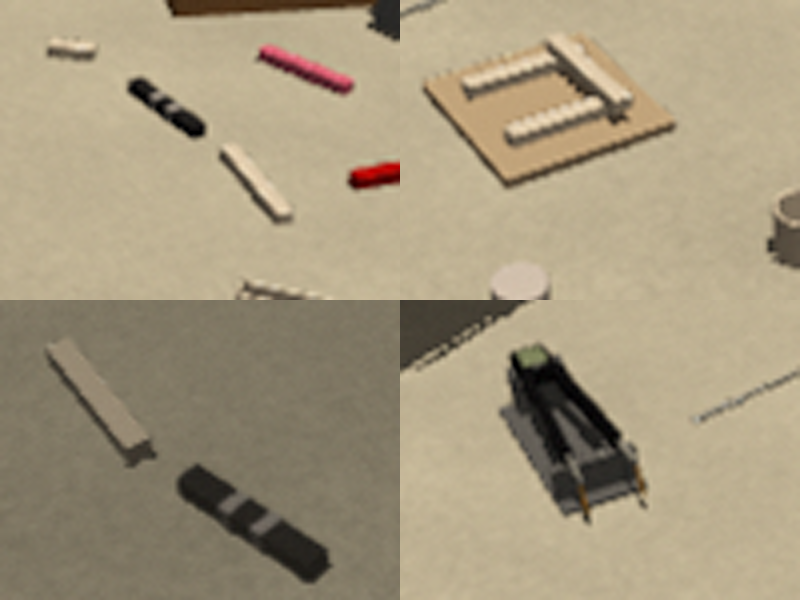

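The crops confirm the targets: the top-left one shows the black bar with two silver bands and, next to it, the full-length white bar. The pink, red and short pieces are ruled out. I'll fly over the tweezers, then the crib, then the bars, and take a wrist picture at each.

```bash
python3 -m crank '[{"dx":0.016,"dy":0.034,"dz":0.004},{"dx":0.032,"dy":0.068,"dz":0.008},{"dx":0.048,"dy":0.102,"dz":0.012},{"dx":0.064,"dy":0.136,"dz":0.016},{"dx":0.08,"dy":0.17,"dz":0.02}]'
python3 -m crank '[{"dx":0.016,"dy":0.034},{"dx":0.032,"dy":0.068},{"dx":0.048,"dy":0.102},{"dx":0.064,"dy":0.136},{"dx":0.08,"dy":0.17}]'
python3 - <<'E'
from h import *
s=arm.get_state();print(s["eef_pos"],s["ee_rot"],s["qd"].round(2))
np.save("Tw_tw.npy",wristT());save("wrist","w_tw.png")
E
python3 -m crank '[{"dx":0.02,"dy":0.036},{"dx":0.04,"dy":0.072,"twist":-5},{"dx":0.06,"dy":0.108,"twist":-10},{"dx":0.08,"dy":0.144,"twist":-15},{"dx":0.1,"dy":0.18,"twist":-20}]'
python3 -m crank '[{"dx":0.01,"dy":0.03},{"dx":0.02,"dy":0.06},{"dx":0.03,"dy":0.09},{"dx":0.03,"dy":0.09},{"dx":0.03,"dy":0.09}]'
python3 - <<'E'
from h import *
s=arm.get_state();print(s["eef_pos"],s["ee_rot"],s["qd"].round(2))
np.save("Tw_crib.npy",wristT());save("wrist","w_crib.png")
a=np.hstack([cv2.imread("pics/w_tw.png"),cv2.imread("pics/w_crib.png")]);cv2.imwrite("pics/tc.png",cv2.resize(a,(800,300),interpolation=cv2.INTER_AREA))
E
```

```text
[ 0.25821241 -0.62318996  0.22573535] [ 3.14012832e+00 -9.85365126e-05 -2.74885777e+00] [-0. -0.  0.  0.  0. -0.]
[ 0.25819369 -0.62324676  0.22585097] [ 3.14030346e+00 -1.21988417e-04 -2.74888899e+00] [-0. -0.  0.  0.  0. -0.]invalid input at $[0]: expected keys dx, dy, dz, twist, grip
invalid input at $[0]: expected keys dx, dy, dz, twist, grip
invalid input at $[0]: expected keys dx, dy, dz, twist, grip
invalid input at $[0]: expected keys dx, dy, dz, twist, grip
```

View pics/tc.png

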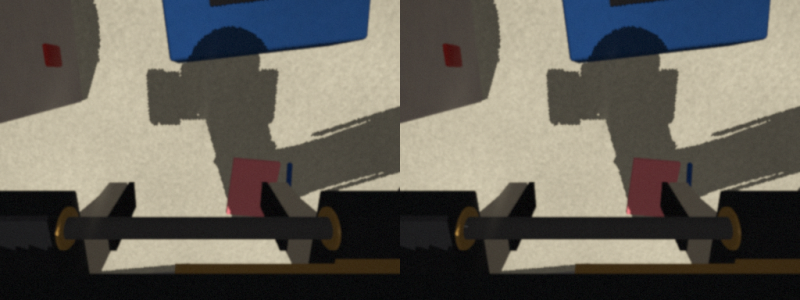

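The move rows need every key, so nothing has moved yet. Both wrist pictures are from the start pose. They show the visible ground towards tool +x, above row 250 or so.

```bash
python3 -m crank '[{"dx":0.02,"dy":0.034,"dz":0.01,"twist":0,"grip":1},{"dx":0.04,"dy":0.068,"dz":0.02,"twist":0,"grip":1},{"dx":0.06,"dy":0.102,"dz":0.03,"twist":0,"grip":1},{"dx":0.08,"dy":0.136,"dz":0.04,"twist":0,"grip":1},{"dx":0.1,"dy":0.17,"dz":0.05,"twist":0,"grip":1}]'
python3 -m crank '[{"dx":0.025,"dy":0.033,"dz":0,"twist":0,"grip":1},{"dx":0.05,"dy":0.066,"dz":0,"twist":0,"grip":1},{"dx":0.075,"dy":0.099,"dz":0,"twist":0,"grip":1},{"dx":0.1,"dy":0.132,"dz":0,"twist":0,"grip":1},{"dx":0.125,"dy":0.165,"dz":0,"twist":0,"grip":1}]'
python3 -m crank '[{"dx":0.013,"dy":0.033,"dz":0,"twist":0,"grip":1},{"dx":0.015,"dy":0.038,"dz":0,"twist":0,"grip":1},{"dx":0.015,"dy":0.038,"dz":0,"twist":0,"grip":1},{"dx":0.015,"dy":0.038,"dz":0,"twist":0,"grip":1},{"dx":0.015,"dy":0.038,"dz":0,"twist":0,"grip":1}]'
python3 - <<'E'
from h import *
s=arm.get_state();print(s["eef_pos"],s["ee_rot"],s["qd"].round(2))
np.save("Tw_tw.npy",wristT());save("wrist","w_tw.png")
E
python3 -m crank '[{"dx":0.015,"dy":0.038,"dz":0,"twist":0,"grip":1},{"dx":0.03,"dy":0.076,"dz":0,"twist":0,"grip":1},{"dx":0.045,"dy":0.114,"dz":0,"twist":0,"grip":1},{"dx":0.06,"dy":0.152,"dz":0,"twist":0,"grip":1},{"dx":0.075,"dy":0.19,"dz":0,"twist":0,"grip":1}]'
python3 -m crank '[{"dx":0.01,"dy":0.036,"dz":0,"twist":0,"grip":1},{"dx":0.02,"dy":0.072,"dz":0,"twist":0,"grip":1},{"dx":0.025,"dy":0.085,"dz":0,"twist":0,"grip":1},{"dx":0.025,"dy":0.085,"dz":0,"twist":0,"grip":1},{"dx":0.025,"dy":0.085,"dz":0,"twist":0,"grip":1}]'
python3 - <<'E'
from h import *
s=arm.get_state();print(s["eef_pos"],s["ee_rot"],s["qd"].round(2))
np.save("Tw_crib.npy",wristT());save("wrist","w_crib.png")
E
python3 -m crank '[{"dx":0.003,"dy":0.041,"dz":0,"twist":0,"grip":1},{"dx":0.006,"dy":0.082,"dz":0,"twist":0,"grip":1},{"dx":0.009,"dy":0.123,"dz":0,"twist":0,"grip":1},{"dx":0.012,"dy":0.164,"dz":0,"twist":0,"grip":1},{"dx":0.015,"dy":0.205,"dz":0,"twist":0,"grip":1}]'
python3 -m crank '[{"dx":0,"dy":0.04,"dz":0,"twist":0,"grip":1},{"dx":0,"dy":0.08,"dz":0,"twist":0,"grip":1},{"dx":0,"dy":0.09,"dz":0,"twist":0,"grip":1},{"dx":0,"dy":0.09,"dz":0,"twist":0,"grip":1},{"dx":0,"dy":0.09,"dz":0,"twist":0,"grip":1}]'
python3 - <<'E'
from h import *
s=arm.get_state();print(s["t"],s["eef_pos"],s["ee_rot"],s["qd"].round(2))
np.save("Tw_bar.npy",wristT());save("wrist","w_bar.png")
f=lambda n:cv2.imread("pics/w_%s.png"%n)
a=np.vstack([np.hstack([f("tw"),f("crib")]),np.hstack([f("bar"),f("bar")*0])]);cv2.imwrite("pics/tc2.png",cv2.resize(a,(800,600),interpolation=cv2.INTER_AREA))
E
```

```text
t: 0.62
eef_pos: [0.3587, -0.452, 0.2768]
ee_rot: [3.141, -0.0, -2.749]
force: [1.1, -0.1, -0.1]
width: 0.0876
gripper_force: 0.0
t: 1.03
eef_pos: [0.4841, -0.2866, 0.2768]
ee_rot: [-3.141, 0.0, -2.749]
force: [1.1, -1.4, -0.3]
width: 0.0875
gripper_force: 0.0
t: 1.45
eef_pos: [0.4979, -0.2512, 0.2766]
ee_rot: [-3.142, -0.0, -2.749]
force: [-0.8, -0.4, -0.1]
width: 0.0875
gripper_force: 0.0
[ 0.49792312 -0.25119759  0.27655139] [-3.14159009e+00 -2.09656533e-04 -2.74924224e+00] [-0.01  0.   -0.   -0.    0.   -0.  ]
t: 1.92
eef_pos: [0.5735, -0.0604, 0.2768]
ee_rot: [-3.141, 0.0, -2.751]
force: [0.8, -1.1, -0.0]
width: 0.0877
gripper_force: 0.0
t: 2.33
eef_pos: [0.5984, 0.024, 0.2761]
ee_rot: [-3.142, -0.001, -2.749]
force: [-0.4, 0.2, 0.3]
width: 0.0875
gripper_force: 0.0
[0.59839844 0.02401879 0.27612657] [-3.14157892e+00 -9.30193270e-04 -2.74872408e+00] [-0.02 -0.01 -0.01 -0.   -0.    0.  ]
t: 2.8
eef_pos: [0.6136, 0.2289, 0.2772]
ee_rot: [3.142, 0.001, -2.752]
force: [0.6, -0.3, 0.7]
width: 0.0874
gripper_force: 0.0
t: 3.22
eef_pos: [0.6136, 0.3183, 0.2762]
ee_rot: [-3.141, -0.001, -2.749]
force: [-0.1, -1.3, 0.9]
width: 0.0874
gripper_force: 0.0
3.2167 [0.61363928 0.31830249 0.27621329] [-3.14121055e+00 -7.35640884e-04 -2.74938809e+00] [-0.02 -0.02 -0.01  0.   -0.   -0.  ]
```

View pics/tc2.png

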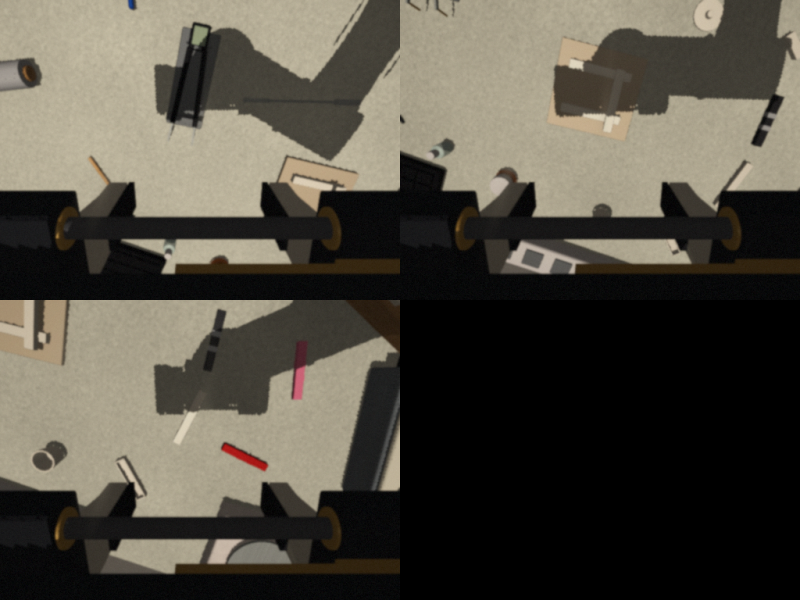

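The wrist pictures show three groups, in half-scale tile pixels:
- **Tweezers:** display at (200,35), tips at (170,135) and (196,140).
- **Crib:** plate with corners near (563,38), (635,62), (628,138) and (549,122), partly in shadow.
- **Bars:** specimen from (221,312) to (208,370), loose bar from about (207,370) to (180,443).

I'll enlarge these with the shadows lifted and a grid added.

```bash
python3 - <<'E'
from h import *
o=[]
for n,x,w in(("bar",206,100),("crib",188,116),("tw",204,84)):
    I=cv2.imread("pics/w_%s.png"%n)[0:200,x:x+w]
    L=cv2.cvtColor(I,cv2.COLOR_BGR2LAB);L[:,:,0]=(255*(L[:,:,0]/255.)**.6).astype(np.uint8);I=cv2.cvtColor(L,cv2.COLOR_LAB2BGR)
    k=2.66;I=cv2.resize(I,(int(w*k),532),interpolation=cv2.INTER_CUBIC)
    for g in range(-x%20,w,20):
        cv2.line(I,(int(g*k),0),(int(g*k),5),(0,0,255),1);cv2.putText(I,str(x+g),(int(g*k),14),0,.32,(0,0,255))
    for g in range(0,200,20):
        cv2.line(I,(0,int(g*k)),(5,int(g*k)),(0,0,255),1);cv2.putText(I,str(g),(6,int(g*k)+4),0,.32,(0,0,255))
    o.append(I)
a=np.hstack(o);print(a.shape);cv2.imwrite("pics/z1.png",a)
E
```

```text
(532, 797, 3)
```

View pics/z1.png

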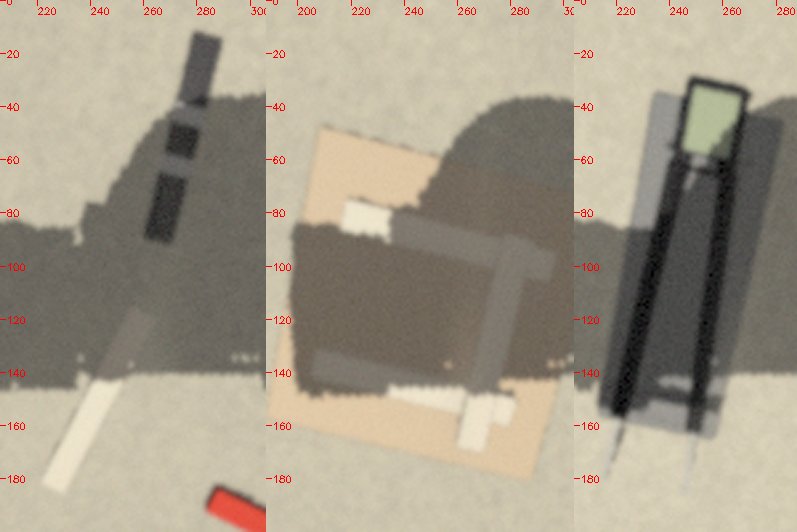

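The crops give these pixels:
- **Specimen:** end midpoints at (207,36) and (158,241), bands at (190,105) and (177,167).
- **Loose bar:** from (141,312) to (53,489).
- **Bottom bars:** A from (344,215) to (553,265), B from (313,362) to (512,411).
- **Laid bar:** from (515,240) to (471,447).
- **Tweezers:** tips at (607,478) and (686,492), rest corners at (655,92), (785,118), (716,438) and (597,405).

Next I turn these into world coordinates.

```bash
python3 - <<'E'
from h import *
off={"bar":(0,206),"crib":(266,188),"tw":(574,204)}
def P(n,u,v,z):
    a,x=off[n];return onz("wrist",((u-a)/2.66+x,v/2.66),z,T=np.load("Tw_%s.npy"%n))[:2]
def seg(t,n,a,b,z):
    p,q=P(n,*a,z),P(n,*b,z);d=q-p;print(t,"mid",((p+q)/2).round(4),"len",np.hypot(*d).round(4),"dir deg",np.degrees(np.arctan2(d[1],d[0])).round(1));return (p+q)/2,d
seg("spec","bar",(207.5,36),(158.5,241),.012)
seg("bands","bar",(190,105),(177,167),.012)
seg("loose","bar",(141,312),(53.5,489),.012)
A=seg("A","crib",(344,215),(553.5,265),.022)
B=seg("B","crib",(313.5,362),(512.5,411),.022)
print("crib centre",(A[0]+B[0])/2,"sep",np.hypot(*(A[0]-B[0])))
seg("laid","crib",(515,240),(471.5,447),.034)
seg("platediag","crib",(321,125),(533,478),.010)
seg("restL","tw",(655,92),(597,405),.005);seg("restR","tw",(785,118),(716,438),.005)
seg("tips","tw",(607,478),(686,492),.014)
seg("rear","tw",(692,77),(750,92),.052)
seg("arms front","tw",(621,412),(694,428),.048)
E
```

```text
spec mid [0.4883 0.293 ] len 0.0885 dir deg 9.0
bands mid [0.4859 0.2926] len 0.0265 dir deg 10.8
loose mid [0.6148 0.3015] len 0.0993 dir deg -4.1
A mid [ 0.5205 -0.0044] len 0.0988 dir deg 99.7
B mid [0.5893 0.0057] len 0.0988 dir deg 98.6
crib centre [0.5549136  0.00063068] sep 0.06959427203820089
laid mid [0.5565 0.032 ] len 0.0963 dir deg 11.6
platediag mid [0.5541 0.0013] len 0.1952 dir deg 54.0
restL mid [ 0.4438 -0.3167] len 0.1475 dir deg 10.0
restR mid [ 0.4338 -0.256 ] len 0.1535 dir deg 10.8
tips mid [ 0.5435 -0.2658] len 0.0409 dir deg 102.0
rear mid [ 0.3639 -0.3008] len 0.0242 dir deg 99.3
arms front mid [ 0.5029 -0.2738] len 0.0342 dir deg 99.9
```

All the lengths and separations match the given sizes. The crib is centred at (0.555, 0.001) with yaw 9.1°, and the loose bar is at (0.615, 0.3015) with direction -4°. Moving down to the loose bar now.

```bash
python3 -m crank '[{"dx":0.001,"dy":-0.01,"dz":-0.035,"twist":-6.6,"grip":0},{"dx":0.001,"dy":-0.017,"dz":-0.07,"twist":-13.2,"grip":0},{"dx":0.001,"dy":-0.017,"dz":-0.105,"twist":-20,"grip":0},{"dx":0.001,"dy":-0.017,"dz":-0.14,"twist":-26.6,"grip":0},{"dx":0.001,"dy":-0.017,"dz":-0.165,"twist":-26.6,"grip":0}]'
python3 - <<'E'
from h import *
save("side","side1.png")
s=arm.get_state();print(s["q"],s["eef_pos"])
I=cv2.imread("pics/side1.png")[150:350,50:310];cv2.imwrite("pics/side1c.png",cv2.resize(I,None,fx=2.5,fy=2.5))
E
```

```text
t: 3.68
eef_pos: [0.6138, 0.2991, 0.1093]
ee_rot: [-3.141, -0.002, 3.06]
force: [-0.1, 0.8, -0.1]
width: 0.0597
gripper_force: 0.0
[ 7.37978403e-01  4.63153310e-01 -1.17677100e-01 -2.18983550e-03
 -9.98391597e-01 -2.38466668e+00] [0.61163464 0.29790654 0.10425642]
```

```bash
python3 -m crank '[{"dx":0,"dy":0,"dz":-0.03,"twist":0,"grip":-0.05},{"dx":0,"dy":0,"dz":-0.06,"twist":0,"grip":-0.05},{"dx":0,"dy":0,"dz":-0.09,"twist":0,"grip":-0.05},{"dx":0,"dy":0,"dz":-0.105,"twist":0,"grip":-0.05},{"dx":0,"dy":0,"dz":-0.105,"twist":0,"grip":-0.05}]' 20
python3 -m crank '[{"dx":0,"dy":0,"dz":0,"twist":0,"grip":-0.8},{"dx":0,"dy":0,"dz":0,"twist":0,"grip":-0.9},{"dx":0,"dy":0,"dz":0,"twist":0,"grip":-0.9},{"dx":0,"dy":0,"dz":0,"twist":0,"grip":-0.9},{"dx":0,"dy":0,"dz":0,"twist":0,"grip":-0.9}]' 20
```

```text
t: 4.15
eef_pos: [0.6131, 0.2993, 0.0039]
ee_rot: [-3.138, -0.004, 3.068]
force: [-0.2, -0.3, -0.5]
width: 0.0418
gripper_force: 0.0
t: 4.57
eef_pos: [0.6149, 0.3028, 0.0081]
ee_rot: [3.14, 0.002, 3.07]
force: [0.7, -0.4, 3.6]
width: 0.0136
gripper_force: 7.0
```

Gripped with a width of 13.6 mm. Now carrying it to the crib at (0.560, -0.030), with a twist of +13°.

```bash
python3 -m crank '[{"dx":0,"dy":0,"dz":0.035,"twist":0,"grip":-0.9},{"dx":0,"dy":0,"dz":0.07,"twist":0,"grip":-0.9},{"dx":0,"dy":-0.03,"dz":0.09,"twist":0,"grip":-0.9},{"dx":-0.005,"dy":-0.065,"dz":0.09,"twist":3,"grip":-0.9},{"dx":-0.01,"dy":-0.1,"dz":0.09,"twist":6,"grip":-0.9}]' 20
python3 -m crank '[{"dx":-0.007,"dy":-0.036,"dz":0,"twist":3,"grip":-0.9},{"dx":-0.014,"dy":-0.072,"dz":0,"twist":7,"grip":-0.9},{"dx":-0.021,"dy":-0.108,"dz":0,"twist":7,"grip":-0.9},{"dx":-0.028,"dy":-0.144,"dz":0,"twist":7,"grip":-0.9},{"dx":-0.035,"dy":-0.18,"dz":0,"twist":7,"grip":-0.9}]'
python3 -m crank '[{"dx":-0.005,"dy":-0.03,"dz":0,"twist":0,"grip":-0.9},{"dx":-0.01,"dy":-0.052,"dz":0,"twist":0,"grip":-0.9},{"dx":-0.01,"dy":-0.052,"dz":-0.01,"twist":0,"grip":-0.9},{"dx":-0.01,"dy":-0.052,"dz":-0.03,"twist":0,"grip":-0.9},{"dx":-0.01,"dy":-0.052,"dz":-0.03,"twist":0,"grip":-0.9}]'
python3 - <<'E'
from h import *
T=wristT();I=save("wrist","w_pl1.png");s=arm.get_state();print(s["eef_pos"],s["ee_rot"],s["width"],s["force"])
a=np.hstack([cv2.imread("pics/w_pl1.png")[0:300],save("side","s_pl1.png")[100:400,:,::-1][:284].repeat(1,0) if 0 else cv2.imread("pics/w_pl1.png")[0:1].repeat(300,0)*0])
E
```

```text
t: 4.98
eef_pos: [0.6051, 0.2027, 0.099]
ee_rot: [3.139, 0.004, -3.104]
force: [0.5, -0.6, -1.4]
width: 0.0134
gripper_force: 20.0
t: 5.4
eef_pos: [0.5688, 0.021, 0.0973]
ee_rot: [3.141, 0.001, -2.986]
force: [0.2, -0.7, -0.8]
width: 0.0133
gripper_force: 20.0
t: 5.82
eef_pos: [0.5574, -0.0301, 0.0642]
ee_rot: [3.141, -0.003, -2.988]
force: [-0.3, -0.3, -0.5]
width: 0.0137
gripper_force: 20.0
[ 0.55807017 -0.02982056  0.06550493] [-3.14154301e+00 -2.94315953e-03 -2.98667199e+00] 0.013422310530045929 [-0.0292072  -0.06236616 -1.22725005]
```

```bash
python3 -m crank '[{"dx":0.001,"dy":0,"dz":-0.015,"twist":0,"grip":-0.9},{"dx":0.001,"dy":0,"dz":-0.03,"twist":0,"grip":-0.9},{"dx":0.001,"dy":0,"dz":-0.034,"twist":0,"grip":-0.9},{"dx":0.001,"dy":0,"dz":-0.036,"twist":0,"grip":-0.9},{"dx":0.001,"dy":0,"dz":-0.036,"twist":0,"grip":-0.9}]'
python3 -m crank '[{"dx":0,"dy":0,"dz":0,"twist":0,"grip":-0.9},{"dx":0,"dy":0,"dz":0,"twist":0,"grip":-0.9},{"dx":0,"dy":0,"dz":-0.001,"twist":0,"grip":-0.9},{"dx":0,"dy":0,"dz":-0.001,"twist":0,"grip":-0.9},{"dx":0,"dy":0,"dz":-0.001,"twist":0,"grip":-0.9}]'
```

```text
t: 6.28
eef_pos: [0.5606, -0.0292, 0.031]
ee_rot: [-3.141, -0.0, -2.985]
force: [0.5, -0.1, -0.8]
width: 0.0133
gripper_force: 20.0
t: 6.7
eef_pos: [0.5607, -0.0295, 0.0301]
ee_rot: [3.142, 0.001, -2.986]
force: [-0.7, 0.4, 3.0]
width: 0.0133
gripper_force: 20.0
```

The force shows contact, so the bar is seated. I'll release it and rise.

```bash
python3 -m crank '[{"dx":0,"dy":0,"dz":0,"twist":0,"grip":-0.6},{"dx":0,"dy":0,"dz":0,"twist":0,"grip":-0.4},{"dx":0,"dy":0,"dz":0,"twist":0,"grip":-0.3},{"dx":0,"dy":0,"dz":0,"twist":0,"grip":-0.3},{"dx":0,"dy":0,"dz":0.005,"twist":0,"grip":-0.3}]'
python3 -m crank '[{"dx":0,"dy":0,"dz":0.03,"twist":0,"grip":-0.3},{"dx":0,"dy":0,"dz":0.07,"twist":0,"grip":-0.3},{"dx":0.02,"dy":0.01,"dz":0.1,"twist":0,"grip":-0.3},{"dx":0.04,"dy":0.04,"dz":0.12,"twist":0,"grip":-0.2},{"dx":0.04,"dy":0.06,"dz":0.13,"twist":0,"grip":-0.1}]'
python3 - <<'E'
from h import *
import time
s=arm.get_state();print(s["eef_pos"],s["q"],s["t"])
np.save("Tw_p1.npy",wristT());save("wrist","w_p1.png")
I=cv2.imread("pics/w_p1.png")
L=cv2.cvtColor(I,cv2.COLOR_BGR2LAB);L[:,:,0]=(255*(L[:,:,0]/255.)**.6).astype(np.uint8);I=cv2.cvtColor(L,cv2.COLOR_LAB2BGR)
cv2.imwrite("pics/p1.png",cv2.resize(I,(768,576),interpolation=cv2.INTER_CUBIC))
E
```

```text
t: 7.12
eef_pos: [0.5596, -0.0298, 0.0338]
ee_rot: [-3.142, -0.002, -2.986]
force: [-0.0, 0.3, -0.1]
width: 0.0303
gripper_force: 0.0
t: 7.53
eef_pos: [0.6047, 0.0318, 0.1689]
ee_rot: [-3.142, 0.007, -2.987]
force: [0.6, 0.4, 0.7]
width: 0.0368
gripper_force: 0.0
[0.60468712 0.03179159 0.16890816] [ 3.75836104e-01  2.84233724e-01 -2.33934447e-01  1.76792399e-03
 -1.04591620e+00 -1.79259632e+00] 7.5333
```

View pics/p1.png

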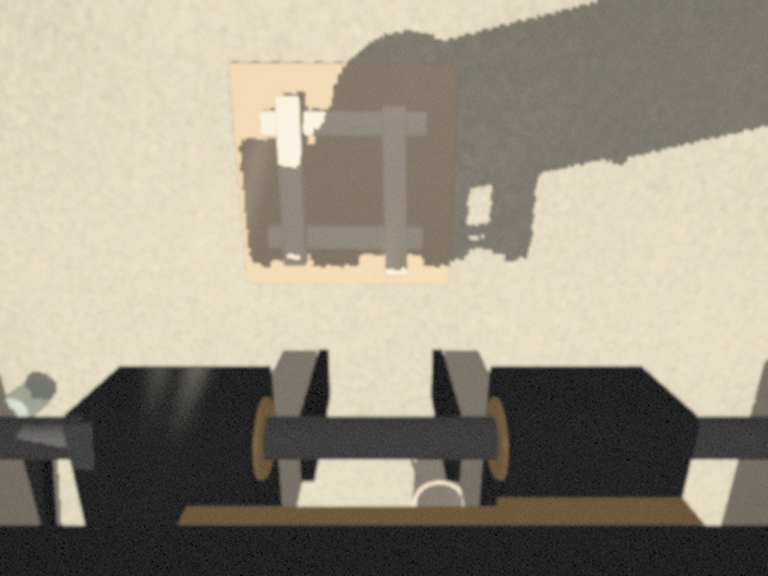

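Both second-layer bars lie square across the bottom bars: the new one from (288,95) to (293,262), the laid one from (394,107) to (396,272). Next I measure these numbers and go for the specimen.

```bash
python3 - <<'E'
from h import *
T=np.load("Tw_p1.npy");P=lambda u,v,z:onz("wrist",(u/1.5,v/1.5),z,T=T)[:2]
c=sum(P(u,v,.01) for u,v in((231,62),(459,67),(449,282),(248,282)))/4;print("plate",c)
for t,a,b in(("loose",(288,95),(292.5,262)),("laid",(394.5,107),(396,272))):
    p,q=P(*a,.034),P(*b,.034);d=q-p;m=(p+q)/2;th=np.radians(9.1);e=m-c
    print(t,m.round(4),np.hypot(*d).round(4),np.degrees(np.arctan2(d[1],d[0])).round(1),"in crib",np.round([e@[np.cos(th),np.sin(th)],e@[-np.sin(th),np.cos(th)]],4))
E
python3 -m crank '[{"dx":-0.015,"dy":0.035,"dz":0,"twist":0,"grip":-0.1},{"dx":-0.03,"dy":0.07,"dz":0,"twist":0,"grip":-0.1},{"dx":-0.045,"dy":0.105,"dz":0,"twist":0,"grip":-0.1},{"dx":-0.06,"dy":0.14,"dz":0,"twist":0,"grip":-0.1},{"dx":-0.075,"dy":0.175,"dz":0,"twist":0.5,"grip":-0.1}]'
python3 -m crank '[{"dx":-0.015,"dy":0.035,"dz":0,"twist":0,"grip":-0.1},{"dx":-0.03,"dy":0.07,"dz":-0.01,"twist":0,"grip":-0.1},{"dx":-0.038,"dy":0.087,"dz":-0.03,"twist":0,"grip":-0.1},{"dx":-0.038,"dy":0.087,"dz":-0.06,"twist":0,"grip":-0.1},{"dx":-0.038,"dy":0.087,"dz":-0.06,"twist":0,"grip":-0.1}]'
```

```text
plate [0.55515271 0.0015135 ]
loose [ 0.5591 -0.0303] 0.0973 7.2 in crib [-0.0011 -0.032 ]
laid [0.5558 0.0324] 0.0974 10.0 in crib [0.0056 0.0304]
t: 8.0
eef_pos: [0.5242, 0.2066, 0.1649]
ee_rot: [3.142, 0.0, -2.978]
force: [0.5, 0.6, -0.2]
width: 0.0395
gripper_force: 0.0
t: 8.42
eef_pos: [0.4841, 0.2915, 0.1]
ee_rot: [-3.138, -0.007, -2.976]
force: [-0.9, -1.9, -1.0]
width: 0.0395
gripper_force: 0.0
```

```bash
python3 -m crank '[{"dx":0.001,"dy":0.001,"dz":-0.03,"twist":0,"grip":-0.1},{"dx":0.001,"dy":0.001,"dz":-0.06,"twist":0,"grip":-0.1},{"dx":0.001,"dy":0.001,"dz":-0.085,"twist":0,"grip":-0.1},{"dx":0.001,"dy":0.001,"dz":-0.096,"twist":0,"grip":-0.1},{"dx":0.001,"dy":0.001,"dz":-0.096,"twist":0,"grip":-0.1}]'
python3 -m crank '[{"dx":0,"dy":0,"dz":0,"twist":0,"grip":-0.8},{"dx":0,"dy":0,"dz":0,"twist":0,"grip":-0.9},{"dx":0,"dy":0,"dz":0,"twist":0,"grip":-0.9},{"dx":0,"dy":0,"dz":0,"twist":0,"grip":-0.9},{"dx":0,"dy":0,"dz":0,"twist":0,"grip":-0.9}]' 20
```

```text
t: 8.83
eef_pos: [0.4877, 0.2917, 0.007]
ee_rot: [-3.139, -0.003, -2.978]
force: [-0.6, -0.3, 0.2]
width: 0.0393
gripper_force: 0.0
t: 9.25
eef_pos: [0.4889, 0.294, 0.0098]
ee_rot: [3.14, 0.002, -2.977]
force: [-1.3, -0.7, 5.5]
width: 0.0131
gripper_force: 20.0
```

Gripped. Lifting it and carrying it to the crib centre with a twist of +89.5°.

```bash
python3 -m crank '[{"dx":0,"dy":0,"dz":0.035,"twist":0,"grip":-0.9},{"dx":0,"dy":0,"dz":0.07,"twist":6,"grip":-0.9},{"dx":0,"dy":-0.02,"dz":0.1,"twist":12,"grip":-0.9},{"dx":0.005,"dy":-0.05,"dz":0.11,"twist":18,"grip":-0.9},{"dx":0.015,"dy":-0.08,"dz":0.11,"twist":24,"grip":-0.9}]'
python3 -m crank '[{"dx":0.01,"dy":-0.03,"dz":0,"twist":6.5,"grip":-0.9},{"dx":0.02,"dy":-0.06,"dz":0,"twist":13,"grip":-0.9},{"dx":0.03,"dy":-0.09,"dz":0,"twist":19.5,"grip":-0.9},{"dx":0.04,"dy":-0.12,"dz":0,"twist":26,"grip":-0.9},{"dx":0.048,"dy":-0.15,"dz":0,"twist":32.5,"grip":-0.9}]'
python3 -m crank '[{"dx":0.003,"dy":-0.03,"dz":0,"twist":6.6,"grip":-0.9},{"dx":0.0035,"dy":-0.0625,"dz":0,"twist":13.2,"grip":-0.9},{"dx":0.0035,"dy":-0.0625,"dz":0,"twist":19.8,"grip":-0.9},{"dx":0.0035,"dy":-0.0625,"dz":0,"twist":26.4,"grip":-0.9},{"dx":0.0035,"dy":-0.0625,"dz":0,"twist":33,"grip":-0.9}]'
python3 -m crank '[{"dx":0,"dy":0,"dz":-0.01,"twist":0,"grip":-0.9},{"dx":0,"dy":0,"dz":-0.03,"twist":0,"grip":-0.9},{"dx":0,"dy":0,"dz":-0.04,"twist":0,"grip":-0.9},{"dx":0,"dy":0,"dz":-0.04,"twist":0,"grip":-0.9},{"dx":0,"dy":0,"dz":-0.04,"twist":0,"grip":-0.9}]'
```

```text
t: 9.67
eef_pos: [0.5043, 0.2144, 0.1227]
ee_rot: [3.141, 0.007, -2.551]
force: [0.6, -0.2, -1.7]
width: 0.0132
gripper_force: 20.0
t: 10.08
eef_pos: [0.5517, 0.062, 0.1191]
ee_rot: [-3.141, 0.001, -1.985]
force: [1.4, 0.4, -1.7]
width: 0.0133
gripper_force: 20.0
t: 10.5
eef_pos: [0.5547, -0.0, 0.1189]
ee_rot: [-3.141, 0.0, -1.411]
force: [-0.2, 0.2, -0.3]
width: 0.0132
gripper_force: 20.0
t: 10.92
eef_pos: [0.5543, 0.0009, 0.0779]
ee_rot: [3.14, -0.001, -1.417]
force: [0.4, -0.5, -0.5]
width: 0.0132
gripper_force: 20.0
```

```bash
python3 -m crank '[{"dx":0.001,"dy":0,"dz":-0.015,"twist":0,"grip":-0.9},{"dx":0.001,"dy":0,"dz":-0.028,"twist":0,"grip":-0.9},{"dx":0.001,"dy":0,"dz":-0.032,"twist":0,"grip":-0.9},{"dx":0.001,"dy":0,"dz":-0.034,"twist":0,"grip":-0.9},{"dx":0.001,"dy":0,"dz":-0.034,"twist":0,"grip":-0.9}]'
python3 -m crank '[{"dx":0,"dy":0,"dz":0,"twist":0,"grip":-0.9},{"dx":0,"dy":0,"dz":-0.001,"twist":0,"grip":-0.9},{"dx":0,"dy":0,"dz":-0.001,"twist":0,"grip":-0.9},{"dx":0,"dy":0,"dz":-0.001,"twist":0,"grip":-0.9},{"dx":0,"dy":0,"dz":-0.001,"twist":0,"grip":-0.9}]'
```

```text
t: 11.33
eef_pos: [0.5561, 0.001, 0.0449]
ee_rot: [-3.141, -0.0, -1.416]
force: [-0.2, -0.1, -0.7]
width: 0.013
gripper_force: 20.0
t: 11.75
eef_pos: [0.556, 0.001, 0.0439]
ee_rot: [-3.141, 0.0, -1.415]
force: [-0.5, 0.2, 0.0]
width: 0.0134
gripper_force: 20.0
```

```bash
python3 -m crank '[{"dx":0,"dy":0,"dz":-0.001,"twist":0,"grip":-0.9},{"dx":0,"dy":0,"dz":-0.001,"twist":0,"grip":-0.9},{"dx":0,"dy":0,"dz":-0.001,"twist":0,"grip":-0.9},{"dx":0,"dy":0,"dz":-0.001,"twist":0,"grip":-0.9},{"dx":0,"dy":0,"dz":-0.001,"twist":0,"grip":-0.9}]'
python3 -m crank '[{"dx":0,"dy":0,"dz":0,"twist":0,"grip":-0.9},{"dx":0,"dy":0,"dz":-0.001,"twist":0,"grip":-0.9},{"dx":0,"dy":0,"dz":-0.001,"twist":0,"grip":-0.9},{"dx":0,"dy":0,"dz":-0.001,"twist":0,"grip":-0.9},{"dx":0,"dy":0,"dz":-0.001,"twist":0,"grip":-0.9}]'
```

```text
t: 12.17
eef_pos: [0.5561, 0.001, 0.0437]
ee_rot: [-3.141, -0.0, -1.415]
force: [-3.7, 0.5, 10.0]
width: 0.0135
gripper_force: 20.0
t: 12.58
eef_pos: [0.5561, 0.0009, 0.0436]
ee_rot: [-3.14, -0.0, -1.415]
force: [-6.7, 0.4, 18.7]
width: 0.0131
gripper_force: 20.0
```

It's seated firmly. I'll back off 2 mm, release and rise. Then I'll swing back towards the tweezers, turning -90°, and look at the crib on the way.

```bash
python3 -m crank '[{"dx":0,"dy":0,"dz":0.0015,"twist":0,"grip":-0.9},{"dx":0,"dy":0,"dz":0.0015,"twist":0,"grip":-0.6},{"dx":0,"dy":0,"dz":0.0015,"twist":0,"grip":-0.4},{"dx":0,"dy":0,"dz":0.0015,"twist":0,"grip":-0.35},{"dx":0,"dy":0,"dz":0.0015,"twist":0,"grip":-0.35}]'
python3 -m crank '[{"dx":0,"dy":0,"dz":0.005,"twist":0,"grip":-0.35},{"dx":0,"dy":0,"dz":0.03,"twist":0,"grip":-0.35},{"dx":0,"dy":0,"dz":0.06,"twist":-6.8,"grip":-0.2},{"dx":0.01,"dy":0,"dz":0.1,"twist":-13.6,"grip":0},{"dx":0.02,"dy":0.01,"dz":0.13,"twist":-20.4,"grip":0.2}]'
python3 -m crank '[{"dx":0.01,"dy":0.005,"dz":0,"twist":-7,"grip":0.3},{"dx":0.02,"dy":0.01,"dz":0,"twist":-14,"grip":0.3},{"dx":0.025,"dy":0.01,"dz":0,"twist":-21,"grip":0.3},{"dx":0.025,"dy":0.01,"dz":0,"twist":-28,"grip":0.3},{"dx":0.025,"dy":0.01,"dz":0,"twist":-35,"grip":0.3}]'
python3 -m crank '[{"dx":0,"dy":0,"dz":0,"twist":-7,"grip":0.3},{"dx":0,"dy":0,"dz":0,"twist":-14,"grip":0.3},{"dx":0,"dy":0,"dz":0,"twist":-21,"grip":0.3},{"dx":0,"dy":0,"dz":0,"twist":-28,"grip":0.3},{"dx":0,"dy":0,"dz":0,"twist":-34,"grip":0.3}]'
python3 - <<'E'
from h import *
np.save("Tw_p2.npy",wristT());save("wrist","w_p2.png");s=arm.get_state();print(s["eef_pos"],s["ee_rot"])
I=cv2.imread("pics/w_p2.png")[0:256]
L=cv2.cvtColor(I,cv2.COLOR_BGR2LAB);L[:,:,0]=(255*(L[:,:,0]/255.)**.6).astype(np.uint8);I=cv2.cvtColor(L,cv2.COLOR_LAB2BGR)
cv2.imwrite("pics/p2.png",cv2.resize(I[20:220,110:377],(800,600),interpolation=cv2.INTER_CUBIC))
E
```

```text
t: 13.0
eef_pos: [0.5558, 0.0009, 0.0428]
ee_rot: [3.141, -0.0, -1.415]
force: [-0.3, 0.3, -0.1]
width: 0.0268
gripper_force: 0.0
t: 13.42
eef_pos: [0.576, 0.0099, 0.1762]
ee_rot: [-3.14, -0.0, -1.778]
force: [1.0, 0.3, -0.5]
width: 0.043
gripper_force: 0.0
t: 13.83
eef_pos: [0.601, 0.021, 0.1731]
ee_rot: [3.141, -0.0, -2.388]
force: [0.7, -0.7, -0.6]
width: 0.0567
gripper_force: 0.0
t: 14.25
eef_pos: [0.6008, 0.0208, 0.1732]
ee_rot: [-3.142, -0.0, -2.982]
force: [0.2, -0.6, -0.6]
width: 0.057
gripper_force: 0.0
[0.60073968 0.02088829 0.17317173] [ 3.14157890e+00 -2.77620827e-04 -2.98861064e+00]
```

View pics/p2.png

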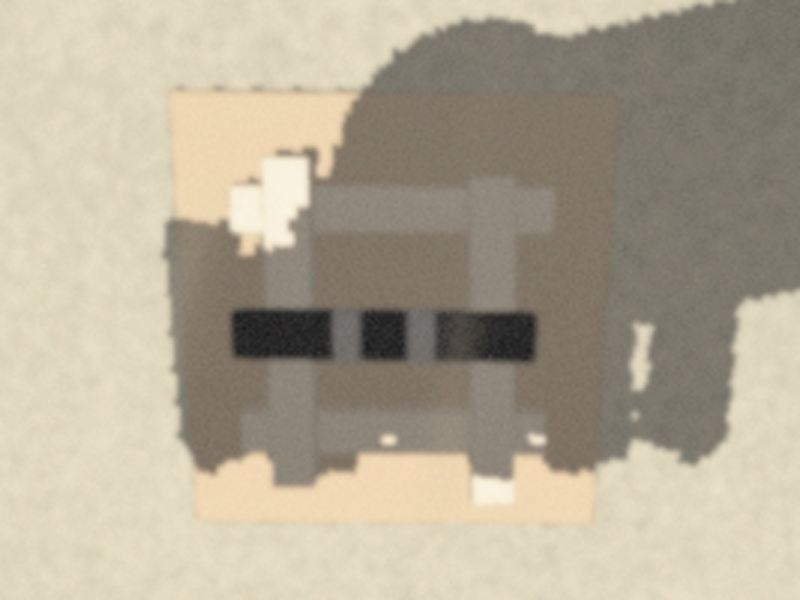

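The specimen lies across both second-layer bars, spanning (233,335) to (536,335), with bands at (346,335) and (421,335). Now over to the tweezers for one closer look.

```bash
python3 - <<'E'
from h import *
T=np.load("Tw_p2.npy");P=lambda u,v,z:onz("wrist",(u/2.996+110,v/3+20),z,T=T)[:2]
c=sum(P(u,v,.01) for u,v in((170,92),(616,95),(594,521),(197,521)))/4;print("plate",c)
for t,a,b in(("bands",(346,335),(421,335)),("ends",(233,335),(536,335))):
    p,q=P(*a,.046),P(*b,.046);d=q-p;print(t,p,q,((p+q)/2).round(4),np.hypot(*d).round(4),np.degrees(np.arctan2(d[1],d[0])).round(1))
E
python3 -m crank '[{"dx":-0.012,"dy":-0.036,"dz":0,"twist":0,"grip":0.3},{"dx":-0.024,"dy":-0.072,"dz":0,"twist":0,"grip":0.3},{"dx":-0.036,"dy":-0.108,"dz":0,"twist":0,"grip":0.3},{"dx":-0.048,"dy":-0.144,"dz":0,"twist":0,"grip":0.3},{"dx":-0.06,"dy":-0.18,"dz":0,"twist":0,"grip":0.3}]'
python3 -m crank '[{"dx":-0.012,"dy":-0.036,"dz":0,"twist":2,"grip":0.3},{"dx":-0.024,"dy":-0.072,"dz":0,"twist":2,"grip":0.3},{"dx":-0.036,"dy":-0.108,"dz":0,"twist":2,"grip":0.3},{"dx":-0.036,"dy":-0.113,"dz":0,"twist":2,"grip":0.3},{"dx":-0.036,"dy":-0.113,"dz":0,"twist":2,"grip":0.3}]'
python3 - <<'E'
from h import *
np.save("Tw_t2.npy",wristT());save("wrist","w_t2.png");s=arm.get_state();print(s["eef_pos"],s["ee_rot"])
I=cv2.imread("pics/w_t2.png")[0:256]
L=cv2.cvtColor(I,cv2.COLOR_BGR2LAB);L[:,:,0]=(255*(L[:,:,0]/255.)**.6).astype(np.uint8);I=cv2.cvtColor(L,cv2.COLOR_LAB2BGR)
cv2.imwrite("pics/t2.png",cv2.resize(I[0:240,90:410],(800,600),interpolation=cv2.INTER_CUBIC))
E
```

```text
plate [0.55546607 0.00084064]
bands [ 0.55758187 -0.01188446] [0.5540827  0.00980994] [ 0.5558 -0.001 ] 0.022 99.2
ends [ 0.56285466 -0.04457512] [0.54871804 0.04307015] [ 0.5558 -0.0008] 0.0888 99.2
t: 14.72
eef_pos: [0.54, -0.1604, 0.1734]
ee_rot: [-3.141, 0.0, -2.972]
force: [-0.0, -0.8, 0.0]
width: 0.0568
gripper_force: 0.0
t: 15.13
eef_pos: [0.5039, -0.2742, 0.1731]
ee_rot: [-3.142, -0.0, -2.942]
force: [-0.2, 0.5, 0.1]
width: 0.0571
gripper_force: 0.0
[ 0.50442236 -0.27300139  0.17307162] [ 3.14153597e+00 -1.48831735e-04 -2.94124227e+00]
```

View pics/t2.png

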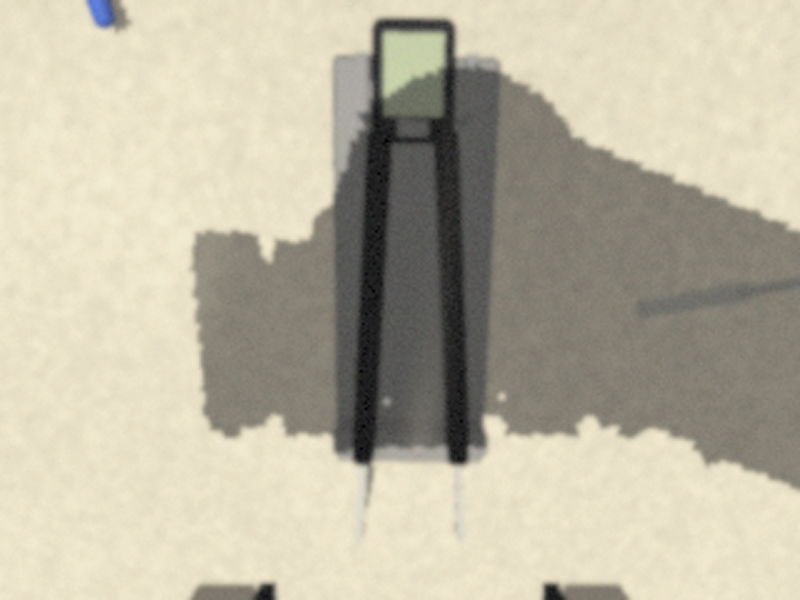

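The tweezers lie nearly straight up the picture, with the display at (414,70), arms ending at (363,460) and (458,460), and tip ends at (360,545) and (460,543). The rest base corners are at (335,57), (498,60), (484,455) and (337,455).

```bash
python3 - <<'E'
from h import *
T=np.load("Tw_t2.npy");P=lambda u,v,z:onz("wrist",(u/2.5+90,v/2.5),z,T=T)[:2]
def pr(t,a,b,z):
    p,q=P(*a,z),P(*b,z);d=q-p;print(t,((p+q)/2).round(4),np.hypot(*d).round(4),np.degrees(np.arctan2(d[1],d[0])).round(1));return (p+q)/2
t=pr("tips",(360,545),(460,543),.0145)
pr("restL",(335,57),(337,455),.005);pr("restR",(498,60),(484,455),.005)
r=pr("rear",(377,20),(453,20),.052)
f=pr("armfront",(363,463),(458,463),.048);b=pr("armrear",(381,120),(446,120),.048)
for n,v in(("tip-rear",t-r),("arm f-b",f-b)):print(n,np.hypot(*v),np.degrees(np.arctan2(v[1],v[0])))
s=arm.get_state();print(s["eef_pos"],s["ee_rot"])
for th in(10,11):
    a=np.radians(th);print("origin",t-.0915*np.array([np.cos(a),np.sin(a)]))
E
```

```text
tips [ 0.5491 -0.2654] 0.0424 102.7
restL [ 0.4453 -0.3161] 0.1507 10.2
restR [ 0.4337 -0.2565] 0.1497 11.1
rear [ 0.3636 -0.3016] 0.0234 101.4
armfront [ 0.5044 -0.2743] 0.0348 101.5
armrear [ 0.391  -0.2964] 0.021 101.4
tip-rear 0.18896737350491788 11.033019107585945
arm f-b 0.1155423264462162 11.014722511349113
[ 0.50442236 -0.27300139  0.17307162] [ 3.14153597e+00 -1.48831735e-04 -2.94124227e+00]
origin [ 0.45900484 -0.28128322]
origin [ 0.45929586 -0.28285343]
```

The origin is about (0.4565, -0.2825) with yaw 11°. I'll go down over the grip with TCP z at about 0.021.

```bash
python3 -m crank '[{"dx":-0.02,"dy":-0.004,"dz":-0.01,"twist":-0.5,"grip":0.3},{"dx":-0.04,"dy":-0.008,"dz":-0.03,"twist":-0.5,"grip":0.3},{"dx":-0.048,"dy":-0.0095,"dz":-0.06,"twist":-0.5,"grip":0.3},{"dx":-0.048,"dy":-0.0095,"dz":-0.09,"twist":-0.5,"grip":0.3},{"dx":-0.048,"dy":-0.0095,"dz":-0.1,"twist":-0.5,"grip":0.3}]'
python3 -m crank '[{"dx":0,"dy":0,"dz":-0.02,"twist":0,"grip":0.3},{"dx":0,"dy":0,"dz":-0.04,"twist":0,"grip":0.3},{"dx":0,"dy":0,"dz":-0.052,"twist":0,"grip":0.3},{"dx":0,"dy":0,"dz":-0.052,"twist":0,"grip":0.3},{"dx":0,"dy":0,"dz":-0.052,"twist":0,"grip":0.3}]'
python3 -m crank '[{"dx":0,"dy":0,"dz":0,"twist":0,"grip":0},{"dx":0,"dy":0,"dz":0,"twist":0,"grip":-0.1},{"dx":0,"dy":0,"dz":0,"twist":0,"grip":-0.2},{"dx":0,"dy":0,"dz":0,"twist":0,"grip":-0.25},{"dx":0,"dy":0,"dz":0,"twist":0,"grip":-0.32}]' 25
python3 -m crank '[{"dx":0,"dy":0,"dz":0,"twist":0,"grip":-0.32},{"dx":0,"dy":0,"dz":0,"twist":0,"grip":-0.32},{"dx":0,"dy":0,"dz":0,"twist":0,"grip":-0.32},{"dx":0,"dy":0,"dz":0,"twist":0,"grip":-0.32},{"dx":0,"dy":0,"dz":0,"twist":0,"grip":-0.32}]'
```

```text
t: 15.6
eef_pos: [0.4548, -0.2798, 0.0699]
ee_rot: [3.139, -0.004, -2.948]
force: [-1.3, -0.0, 0.0]
width: 0.0569
gripper_force: 0.0
t: 16.02
eef_pos: [0.4575, -0.281, 0.0213]
ee_rot: [3.141, -0.001, -2.947]
force: [0.6, -1.1, 0.7]
width: 0.0571
gripper_force: 0.0
t: 16.43
eef_pos: [0.4578, -0.2819, 0.0221]
ee_rot: [-3.141, 0.002, -2.949]
force: [1.4, 0.5, 4.4]
width: 0.0319
gripper_force: 6.4
t: 16.85
eef_pos: [0.458, -0.282, 0.0221]
ee_rot: [-3.14, 0.002, -2.949]
force: [0.5, 0.1, 6.1]
width: 0.0299
gripper_force: 9.5
```

The grip is right, at 29.9 mm, but in this orientation the camera looks at the tweezers' rear. I'll release, regrasp turned by 180° so the wrist camera sees the tips and bands, and then finish.

```bash
python3 -m crank '[{"dx":0,"dy":0,"dz":0,"twist":0,"grip":0},{"dx":0,"dy":0,"dz":0,"twist":0,"grip":0.3},{"dx":0,"dy":0,"dz":0,"twist":0,"grip":0.3},{"dx":0,"dy":0,"dz":0,"twist":0,"grip":0.3},{"dx":0,"dy":0,"dz":0.01,"twist":0,"grip":0.3}]'
python3 -m crank '[{"dx":0,"dy":0,"dz":0.03,"twist":0,"grip":0.3},{"dx":0,"dy":0,"dz":0.06,"twist":0,"grip":0.3},{"dx":0,"dy":0,"dz":0.09,"twist":0,"grip":0.3},{"dx":0,"dy":0,"dz":0.1,"twist":6,"grip":0.3},{"dx":0,"dy":0,"dz":0.1,"twist":12,"grip":0.3}]'
for i in 1 2 3 4; do python3 -m crank '[{"dx":0,"dy":0,"dz":0,"twist":7,"grip":0.3},{"dx":0,"dy":0,"dz":0,"twist":14,"grip":0.3},{"dx":0,"dy":0,"dz":0,"twist":21,"grip":0.3},{"dx":0,"dy":0,"dz":0,"twist":28,"grip":0.3},{"dx":0,"dy":0,"dz":0,"twist":35,"grip":0.3}]' | sed -n 2,3p; done
python3 -m crank '[{"dx":0,"dy":0,"dz":0,"twist":7,"grip":0.3},{"dx":0,"dy":0,"dz":0,"twist":14,"grip":0.3},{"dx":0,"dy":0,"dz":0,"twist":21,"grip":0.3},{"dx":0,"dy":0,"dz":0,"twist":28,"grip":0.3},{"dx":0,"dy":0,"dz":0,"twist":28,"grip":0.3}]'
python3 - <<'E'
from h import *
print(arm.get_state()["q"].round(2))
E
```

```text
t: 17.27
eef_pos: [0.4551, -0.2811, 0.0295]
ee_rot: [3.14, -0.004, -2.95]
force: [-0.3, -0.2, -0.1]
width: 0.055
gripper_force: 0.0
t: 17.68
eef_pos: [0.4586, -0.2822, 0.1353]
ee_rot: [-3.138, 0.005, -2.735]
force: [0.2, -0.6, -0.2]
width: 0.0569
gripper_force: 0.0
eef_pos: [0.4566, -0.2815, 0.1317]
ee_rot: [3.142, 0.0, -2.123]
eef_pos: [0.4566, -0.2815, 0.1316]
ee_rot: [3.141, 0.0, -1.512]
eef_pos: [0.4566, -0.2815, 0.1316]
ee_rot: [3.141, 0.0, -0.901]
eef_pos: [0.4566, -0.2815, 0.1316]
ee_rot: [-3.142, 0.0, -0.291]
t: 19.77
eef_pos: [0.4566, -0.2815, 0.1316]
ee_rot: [-3.142, 0.0, 0.198]
force: [-0.4, -0.6, 0.8]
width: 0.0569
gripper_force: 0.0
[-0.19  0.22 -0.42 -0.   -0.93  1.96]
```

```bash
python3 -m crank '[{"dx":0,"dy":-0.0005,"dz":-0.03,"twist":-0.3,"grip":0.3},{"dx":0,"dy":-0.0005,"dz":-0.06,"twist":-0.3,"grip":0.3},{"dx":0,"dy":-0.0005,"dz":-0.09,"twist":-0.3,"grip":0.3},{"dx":0,"dy":-0.0005,"dz":-0.11,"twist":-0.3,"grip":0.3},{"dx":0,"dy":-0.0005,"dz":-0.11,"twist":-0.3,"grip":0.3}]'
python3 -m crank '[{"dx":0,"dy":0,"dz":0,"twist":0,"grip":0},{"dx":0,"dy":0,"dz":0,"twist":0,"grip":-0.1},{"dx":0,"dy":0,"dz":0,"twist":0,"grip":-0.2},{"dx":0,"dy":0,"dz":0,"twist":0,"grip":-0.25},{"dx":0,"dy":0,"dz":0,"twist":0,"grip":-0.32}]' 25
python3 -m crank '[{"dx":0,"dy":0,"dz":0,"twist":0,"grip":-0.32},{"dx":0,"dy":0,"dz":0,"twist":0,"grip":-0.32},{"dx":0,"dy":0,"dz":0,"twist":0,"grip":-0.32},{"dx":0,"dy":0,"dz":0.005,"twist":0,"grip":-0.32},{"dx":0,"dy":0,"dz":0.01,"twist":0,"grip":-0.32}]'
python3 -m crank '[{"dx":0,"dy":0,"dz":0.02,"twist":0,"grip":-0.32},{"dx":0,"dy":0,"dz":0.04,"twist":0,"grip":-0.32},{"dx":0,"dy":0,"dz":0.06,"twist":0,"grip":-0.32},{"dx":0,"dy":0,"dz":0.08,"twist":0,"grip":-0.32},{"dx":0,"dy":0,"dz":0.08,"twist":0,"grip":-0.32}]'
python3 - <<'E'
from h import *
s=arm.get_state();print(s["t"],s["eef_pos"],s["ee_rot"],s["width"],s["gripper_force"])
np.save("Tw_g.npy",wristT());I=save("wrist","w_g.png")
# expected tip pixels
from scipy.spatial.transform import Rotation as R
c=arm.get_calibration("wrist");C=np.linalg.inv(np.array(c["tool_from_camera"]))
for y in(-.011,.011):
    p=C@np.array([.092,y,.007,1]);print(c["cx"]+c["fx"]*p[0]/p[2],c["cy"]+c["fy"]*p[1]/p[2])
E
```

```text
t: 20.18
eef_pos: [0.4538, -0.2813, 0.0175]
ee_rot: [-3.138, 0.006, 0.182]
force: [-0.9, 0.6, -0.7]
width: 0.0567
gripper_force: 0.0
t: 20.6
eef_pos: [0.4583, -0.2824, 0.0227]
ee_rot: [3.14, -0.003, 0.187]
force: [0.8, 0.7, 6.5]
width: 0.0322
gripper_force: 7.0
t: 21.02
eef_pos: [0.4566, -0.282, 0.0316]
ee_rot: [-3.141, 0.0, 0.187]
force: [-0.2, -0.5, -0.8]
width: 0.0302
gripper_force: 7.2
t: 21.43
eef_pos: [0.4589, -0.2829, 0.1156]
ee_rot: [3.138, -0.005, 0.187]
force: [0.8, -0.5, -0.7]
width: 0.0301
gripper_force: 7.2
21.4333 [ 0.45890919 -0.28289124  0.11556145] [ 3.13838342 -0.00549891  0.18741357] 0.030053031411462185 7.186903282999992
228.20476673191564 68.94869426364528
274.11334385607 68.96176356423094
```

The tweezers are lifted and held at 30.1 mm. Taking them over to hover above the specimen, with the grip point at (0.465, -0.0156).

```bash
python3 -m crank '[{"dx":0,"dy":0.025,"dz":0,"twist":0,"grip":-0.32},{"dx":0.002,"dy":0.055,"dz":0,"twist":-0.5,"grip":-0.32},{"dx":0.003,"dy":0.09,"dz":0,"twist":-1,"grip":-0.32},{"dx":0.004,"dy":0.125,"dz":0,"twist":-1.5,"grip":-0.32},{"dx":0.005,"dy":0.16,"dz":0,"twist":-1.5,"grip":-0.32}]'
python3 -m crank '[{"dx":0.001,"dy":0.035,"dz":0,"twist":0,"grip":-0.32},{"dx":0.002,"dy":0.07,"dz":0,"twist":0,"grip":-0.32},{"dx":0.003,"dy":0.095,"dz":0,"twist":0,"grip":-0.32},{"dx":0.003,"dy":0.1065,"dz":0,"twist":0,"grip":-0.32},{"dx":0.003,"dy":0.1065,"dz":0,"twist":0,"grip":-0.32}]'
python3 -m crank '[{"dx":0,"dy":0,"dz":-0.01,"twist":0,"grip":-0.32},{"dx":0,"dy":0,"dz":-0.025,"twist":0,"grip":-0.32},{"dx":0,"dy":0,"dz":-0.035,"twist":0,"grip":-0.32},{"dx":0,"dy":0,"dz":-0.035,"twist":0,"grip":-0.32},{"dx":0,"dy":0,"dz":-0.035,"twist":0,"grip":-0.32}]'
python3 - <<'E'
from h import *
s=arm.get_state();print(s["t"],s["eef_pos"],s["ee_rot"],s["width"],s["gripper_force"])
np.save("Tw_f.npy",wristT());I=save("wrist","w_f.png")
I=cv2.imread("pics/w_f.png");x0,y0=171,10
J=I[y0:y0+120,x0:x0+160]
L=cv2.cvtColor(J,cv2.COLOR_BGR2LAB);L[:,:,0]=(255*(L[:,:,0]/255.)**.5).astype(np.uint8);J=cv2.cvtColor(L,cv2.COLOR_LAB2BGR)
cv2.imwrite("pics/f1.png",cv2.resize(J,(800,600),interpolation=cv2.INTER_CUBIC))
E
```

```text
t: 21.9
eef_pos: [0.4608, -0.1208, 0.1105]
ee_rot: [-3.141, 0.001, 0.159]
force: [1.0, 1.2, -0.5]
width: 0.0299
gripper_force: 7.2
t: 22.32
eef_pos: [0.4645, -0.0136, 0.1107]
ee_rot: [-3.141, 0.001, 0.163]
force: [0.2, -0.2, -1.3]
width: 0.03
gripper_force: 7.2
t: 22.73
eef_pos: [0.4641, -0.0164, 0.0755]
ee_rot: [3.141, 0.002, 0.16]
force: [-0.0, 0.1, -0.1]
width: 0.0298
gripper_force: 7.2
22.7333 [ 0.46406339 -0.01643863  0.07549312] [3.14107118e+00 2.25356839e-03 1.59954509e-01] 0.029811997929009553 7.185429632663727
```

View pics/f1.png

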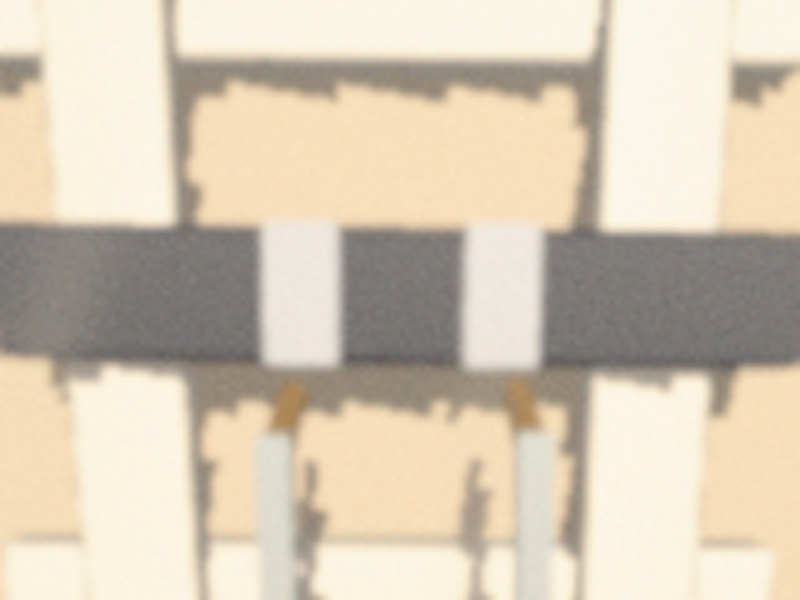

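The wrist picture shows the brass tip ends at (293,387) and (519,387). The bands are at (301,293) and (503,294), on the specimen's top face at rows 228 to 358.

```bash
python3 - <<'E'
from h import *
T=np.load("Tw_f.npy");P=lambda u,v,z:onz("wrist",(u/5+171,v/5+10),z,T=T)[:2]
s=arm.get_state();p0=s["eef_pos"]
th=s["ee_rot"][2];X=np.array([np.cos(th),np.sin(th)]);Y=np.array([-X[1],X[0]])
b=[P(301,293,.046),P(503,294,.046)];bm=(b[0]+b[1])/2;print("bands",b,np.hypot(*(b[1]-b[0])),np.degrees(np.arctan2(*(b[0]-b[1])[::-1])))
for z in(.0655,.0685):
    t=[P(293,388,z),P(519,388,z)];tm=(t[0]+t[1])/2
    print("z",z,"gap",np.hypot(*(t[1]-t[0])),"tool offs",(tm-p0[:2])@X,(tm-p0[:2])@Y,"move",bm-tm,"yaw",np.degrees(np.arctan2(*(t[0]-t[1])[::-1])))
print(p0,s["ee_rot"])
E
```

```text
bands [array([0.55454404, 0.00925805]), array([ 0.55795012, -0.0124522 ])] 0.021975818637113783 98.91633566105027
z 0.0655 gap 0.02239943786011614 tool offs 0.08286874088019162 -0.0006836376792466355 move [0.00964341 0.00202638] yaw 99.17803435591362
z 0.0685 gap 0.02199811203693558 tool offs 0.0828584104874499 -0.0006894326851435116 move [0.00965268 0.00203375] yaw 99.17803435591381
[ 0.46468688 -0.01616678  0.07610165] [3.14128100e+00 7.85860341e-04 1.60192053e-01]
```

The gap measures 22.0 mm and the yaw matches. The tips need to shift (+9.7, +2.0) mm. I'll do that and come down to just above the bar.

```bash
python3 -m crank '[{"dx":0.005,"dy":0.001,"dz":0,"twist":0,"grip":-0.32},{"dx":0.0097,"dy":0.002,"dz":0,"twist":0,"grip":-0.32},{"dx":0.0097,"dy":0.002,"dz":-0.006,"twist":0,"grip":-0.32},{"dx":0.0097,"dy":0.002,"dz":-0.012,"twist":0,"grip":-0.32},{"dx":0.0097,"dy":0.002,"dz":-0.015,"twist":0,"grip":-0.32}]'
python3 -m crank '[{"dx":0,"dy":0,"dz":0,"twist":0,"grip":-0.32},{"dx":0,"dy":0,"dz":0,"twist":0,"grip":-0.32},{"dx":0,"dy":0,"dz":0,"twist":0,"grip":-0.32},{"dx":0,"dy":0,"dz":0,"twist":0,"grip":-0.32},{"dx":0,"dy":0,"dz":0,"twist":0,"grip":-0.32}]'
python3 - <<'E'
from h import *
T=wristT();I=save("wrist","w_f2.png");s=arm.get_state();print(s["eef_pos"],s["force"])
J=I[50:130,171:331].astype(int)
# brass tips: r-b large & dark-ish ; bands: bright neutral
h=cv2.cvtColor(I,cv2.COLOR_RGB2HSV)
m=((h[...,0]<22)&(h[...,1]>120)&(h[...,2]>40)).astype(np.uint8);m[:20]=0;m[135:]=0;m[:,:190]=0;m[:,310:]=0
n,l,st,ce=cv2.connectedComponentsWithStats(m)
for i in range(1,n):
    if st[i][4]>6:print("brass",st[i],ce[i].round(1),onz("wrist",(ce[i][0],st[i][1]+1),.054,T=T).round(4))
for r in(60,66,72):print(r,[int(v) for v in I[r,205:300].sum(1)//3])
E
```

```text
t: 23.2
eef_pos: [0.4741, -0.0137, 0.0601]
ee_rot: [-3.142, 0.001, 0.16]
force: [0.1, -0.5, -0.9]
width: 0.0296
gripper_force: 7.2
t: 23.62
eef_pos: [0.4747, -0.0135, 0.0613]
ee_rot: [-3.142, -0.0, 0.161]
force: [0.3, -0.2, -0.6]
width: 0.0296
gripper_force: 7.2
[ 0.47466519 -0.01352144  0.06126588] [-0.02474346 -0.71357435 -0.99998671]
brass [273  87   5   8  26] [274.7  91. ] [ 0.5588 -0.0115  0.054 ]
brass [225  88   7   8  39] [228.5  91.8] [0.5547 0.0107 0.054 ]
60 [127, 93, 99, 139, 179, 195, 194, 198, 199, 196, 196, 197, 195, 197, 197, 197, 197, 197, 198, 196, 198, 196, 199, 194, 199, 198, 197, 198, 197, 197, 198, 199, 196, 199, 198, 197, 196, 194, 199, 197, 198, 199, 200, 197, 195, 199, 200, 201, 197, 197, 195, 198, 198, 198, 196, 198, 196, 199, 197, 198, 197, 199, 198, 199, 199, 197, 198, 197, 200, 199, 198, 199, 198, 197, 199, 199, 197, 199, 198, 197, 199, 199, 199, 198, 185, 164, 115, 83, 79, 87, 116, 173, 219, 236, 238]
66 [148, 101, 80, 73, 74, 98, 140, 178, 195, 197, 194, 195, 197, 197, 194, 196, 196, 195, 196, 197, 197, 196, 198, 197, 198, 196, 196, 197, 197, 198, 197, 196, 196, 198, 198, 198, 198, 197, 196, 197, 197, 197, 197, 197, 199, 198, 196, 198, 196, 198, 197, 198, 197, 199, 199, 196, 199, 198, 199, 197, 197, 198, 196, 199, 198, 198, 195, 196, 197, 197, 197, 199, 199, 198, 200, 201, 199, 197, 199, 199, 199, 196, 198, 188, 164, 115, 82, 76, 81, 96, 143, 197, 227, 236, 237]
72 [174, 120, 86, 83, 96, 137, 177, 193, 196, 194, 194, 191, 195, 195, 196, 194, 194, 195, 198, 195, 197, 197, 197, 195, 195, 198, 197, 195, 197, 197, 199, 199, 198, 198, 196, 197, 199, 198, 199, 198, 197, 198, 199, 196, 197, 196, 199, 198, 195, 197, 198, 196, 195, 196, 200, 199, 197, 197, 196, 197, 196, 196, 199, 196, 198, 195, 197, 197, 198, 196, 197, 198, 197, 196, 198, 197, 198, 199, 195, 197, 196, 197, 189, 159, 112, 81, 74, 75, 79, 100, 153, 208, 231, 237, 238]
```

The tips sit within about 1.5 mm of the band centres. I'll trim dy by -1 mm and creep down.

```bash
python3 -m crank '[{"dx":0,"dy":-0.001,"dz":-0.002,"twist":0,"grip":-0.32},{"dx":0,"dy":-0.001,"dz":-0.003,"twist":0,"grip":-0.32},{"dx":0,"dy":-0.001,"dz":-0.004,"twist":0,"grip":-0.32},{"dx":0,"dy":-0.001,"dz":-0.004,"twist":0,"grip":-0.32},{"dx":0,"dy":-0.001,"dz":-0.004,"twist":0,"grip":-0.32}]'
for i in 1 2; do python3 -m crank '[{"dx":0,"dy":0,"dz":-0.0005,"twist":0,"grip":-0.32},{"dx":0,"dy":0,"dz":-0.001,"twist":0,"grip":-0.32},{"dx":0,"dy":0,"dz":-0.001,"twist":0,"grip":-0.32},{"dx":0,"dy":0,"dz":-0.001,"twist":0,"grip":-0.32},{"dx":0,"dy":0,"dz":-0.001,"twist":0,"grip":-0.32}]'
python3 -c "
from h import *
s=arm.get_state();print('F',s['force'],s['moment'],s['t'])"; done
```

```text
t: 24.08
eef_pos: [0.4745, -0.0146, 0.057]
ee_rot: [3.142, 0.0, 0.161]
force: [-0.2, -0.3, -0.8]
width: 0.0298
gripper_force: 7.2
t: 24.5
eef_pos: [0.4746, -0.0146, 0.0561]
ee_rot: [-3.142, -0.0, 0.161]
force: [1.1, -0.1, -0.8]
width: 0.0298
gripper_force: 7.2
F [ 1.07397996 -0.13783994 -0.82347447] [-0.06968932  0.10509843 -0.03302592] 24.5
t: 24.92
eef_pos: [0.4745, -0.0146, 0.0551]
ee_rot: [3.142, 0.0, 0.161]
force: [-0.1, -0.6, -0.6]
width: 0.03
gripper_force: 7.2
F [-0.13951832 -0.59249261 -0.5878611 ] [-0.11726798  0.06990407 -0.00696997] 24.9167
```

```bash
for i in 1 2 3; do python3 -m crank '[{"dx":0,"dy":0,"dz":-0.0007,"twist":0,"grip":-0.32},{"dx":0,"dy":0,"dz":-0.0007,"twist":0,"grip":-0.32},{"dx":0,"dy":0,"dz":-0.0007,"twist":0,"grip":-0.32},{"dx":0,"dy":0,"dz":-0.0007,"twist":0,"grip":-0.32},{"dx":0,"dy":0,"dz":-0.0007,"twist":0,"grip":-0.32}]' | sed -n 2,5p
python3 -c "
from h import *
M=[];F=[]
for i in range(3):
    arm.grab_frame('wrist');s=arm.get_state();M.append(s['moment']);F.append(s['force'])
print('F',np.mean(F,0).round(2),np.mean(M,0).round(3),s['t'])"; done
```

```text
eef_pos: [0.4746, -0.0146, 0.0544]
ee_rot: [-3.142, -0.0, 0.161]
force: [-0.6, -0.4, 0.5]
width: 0.0298
F [-0.16 -0.3  -0.34] [-0.116  0.105  0.028] 25.4833
eef_pos: [0.4746, -0.0146, 0.0537]
ee_rot: [3.142, -0.0, 0.161]
force: [-0.0, 0.9, -0.4]
width: 0.0299
F [-0.03  0.72 -0.09] [-0.041  0.161  0.025] 26.05
eef_pos: [0.4745, -0.0146, 0.053]
ee_rot: [-3.142, 0.0, 0.161]
force: [0.3, 0.5, 0.2]
width: 0.0298
F [0.14 0.13 0.2 ] [-0.043  0.167  0.006] 26.6167
```

The force change is small. A held tip stays fixed in the wrist picture until contact pushes it up, so I'll track that.

```bash
cat > tip.py <<'E'
from h import *
def g(I):
    h=cv2.cvtColor(I,cv2.COLOR_RGB2HSV)
    m=((h[...,0]<22)&(h[...,1]>120)&(h[...,2]>40)).astype(np.uint8);m[:70]=0;m[110:]=0;m[:,:210]=0;m[:,290:]=0
    n,l,st,ce=cv2.connectedComponentsWithStats(m)
    return sorted([(ce[i].round(2).tolist(),st[i].tolist()) for i in range(1,n) if st[i][4]>6])
def arm_rows(I): # grey arm lateral centres at row 130
    return I[110,215:290].sum(1)//3
if __name__=="__main__":
    print(g(cv2.imread("pics/w_f2.png")[:,:,::-1].copy()))
    F=[];M=[]
    for i in range(4):
        I=arm.grab_frame("wrist");s=arm.get_state();F.append(s["force"]);M.append(s["moment"])
    cv2.imwrite("pics/w_now.png",I[:,:,::-1]);print(g(I),np.mean(F,0).round(2),np.mean(M,0).round(3),s["eef_pos"],s["width"],s["t"])
E
python3 tip.py
python3 -m crank '[{"dx":0,"dy":0,"dz":-0.0007,"twist":0,"grip":-0.32},{"dx":0,"dy":0,"dz":-0.0007,"twist":0,"grip":-0.32},{"dx":0,"dy":0,"dz":-0.0007,"twist":0,"grip":-0.32},{"dx":0,"dy":0,"dz":-0.0007,"twist":0,"grip":-0.32},{"dx":0,"dy":0,"dz":-0.0007,"twist":0,"grip":-0.32}]' | sed -n 2,5p
python3 tip.py | tail -1
```

```text
[([228.49, 91.82], [225, 88, 7, 8, 39]), ([274.73, 91.0], [273, 87, 5, 8, 26])]
[([228.81, 91.3], [226, 87, 6, 9, 37]), ([276.24, 91.37], [274, 87, 6, 9, 38])] [-0.16 -0.19  0.05] [-0.062  0.209  0.023] [ 0.47455238 -0.01458003  0.05296355] 0.029906070612551378 26.8167
eef_pos: [0.4746, -0.0146, 0.0523]
ee_rot: [-3.142, -0.0, 0.161]
force: [-0.2, 0.2, -0.2]
width: 0.0302
[([229.26, 91.13], [227, 86, 5, 10, 39]), ([276.86, 91.06], [275, 86, 5, 10, 35])] [-0.18 -0.1  -0.31] [-0.094  0.154 -0.01 ] [ 0.47453215 -0.01460003  0.05226191] 0.030102487969739713 27.4333
```

```bash
cat > fm.py <<'E'
from h import *
F=[];M=[]
for i in range(12):
    arm.grab_frame("side");s=arm.get_state();F.append(s["force"]);M.append(s["moment"])
print("F",np.mean(F,0).round(2),"+-",(np.std(F,0)/12**.5).round(2),"M",np.mean(M,0).round(3),(np.std(M,0)/12**.5).round(3),s["eef_pos"][2].round(4),s["t"])
E
python3 fm.py
python3 -m crank '[{"dx":0,"dy":0,"dz":0.002,"twist":0,"grip":-0.32},{"dx":0,"dy":0,"dz":0.004,"twist":0,"grip":-0.32},{"dx":0,"dy":0,"dz":0.005,"twist":0,"grip":-0.32},{"dx":0,"dy":0,"dz":0.005,"twist":0,"grip":-0.32},{"dx":0,"dy":0,"dz":0.005,"twist":0,"grip":-0.32}]' | sed -n 2p
python3 fm.py
python3 -m crank '[{"dx":0,"dy":0,"dz":-0.002,"twist":0,"grip":-0.32},{"dx":0,"dy":0,"dz":-0.004,"twist":0,"grip":-0.32},{"dx":0,"dy":0,"dz":-0.005,"twist":0,"grip":-0.32},{"dx":0,"dy":0,"dz":-0.0055,"twist":0,"grip":-0.32},{"dx":0,"dy":0,"dz":-0.006,"twist":0,"grip":-0.32}]' | sed -n 2p
python3 fm.py; python3 tip.py | tail -1
python3 -c "
import cv2
I=cv2.imread('pics/w_now.png')[40:130,191:311];cv2.imwrite('pics/f3.png',cv2.resize(I,(800,600),interpolation=cv2.INTER_CUBIC))"
```

```text
F [-0.43  0.01 -0.05] +- [0.16 0.14 0.16] M [-0.103  0.161 -0.003] [0.007 0.012 0.009] 0.0523 28.0333
eef_pos: [0.4746, -0.0145, 0.0574]
F [-0.21 -0.22 -0.29] +- [0.16 0.15 0.15] M [-0.108  0.127  0.021] [0.009 0.006 0.007] 0.0572 29.05
eef_pos: [0.4744, -0.0146, 0.0511]
F [-0.22  0.12  0.02] +- [0.25 0.11 0.13] M [-0.116  0.181 -0.009] [0.006 0.01  0.007] 0.0513 30.0667
[([229.16, 90.95], [226, 86, 6, 10, 43]), ([277.23, 90.84], [275, 86, 6, 10, 43])] [ 0.12 -0.2  -0.34] [-0.111  0.144 -0.011] [ 0.47457766 -0.01459724  0.05127879] 0.029971273428082843 30.2667
```

View pics/f3.png

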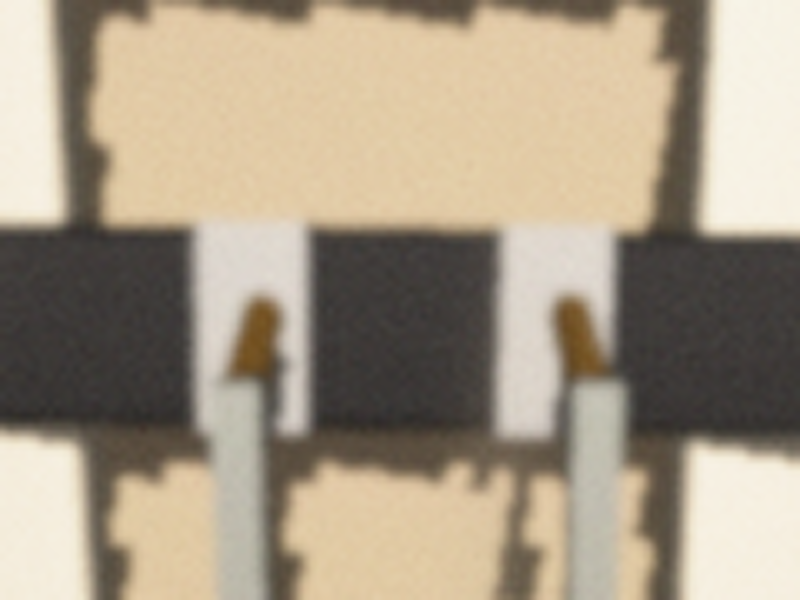

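Both brass tips sit inside their silver bands: ends at (263,303) and (570,303), band centres at 252 and 557, about 0.8 mm off. The tip spacing equals the band spacing at that depth, so the tips are at surface height. The pitch moment rises by about 0.05 N·m compared with lifted, so they're pressing lightly. One small settling push, then I hand in.

```bash
python3 -m crank '[{"dx":0,"dy":-0.0005,"dz":-0.0004,"twist":0,"grip":-0.32},{"dx":0,"dy":-0.0005,"dz":-0.0008,"twist":0,"grip":-0.32},{"dx":0,"dy":-0.0005,"dz":-0.001,"twist":0,"grip":-0.32},{"dx":0,"dy":-0.0005,"dz":-0.001,"twist":0,"grip":-0.32},{"dx":0,"dy":-0.0005,"dz":-0.001,"twist":0,"grip":-0.32}]'
python3 fm.py; python3 tip.py | tail -1
```

```text
t: 30.68
eef_pos: [0.4745, -0.0151, 0.0502]
ee_rot: [3.142, 0.0, 0.161]
force: [-0.4, 0.3, -0.3]
width: 0.0299
gripper_force: 7.0
F [-0.39  0.03  0.21] +- [0.12 0.11 0.14] M [-0.06   0.204  0.016] [0.009 0.009 0.005] 0.0503 31.2833
[([228.96, 90.46], [226, 85, 6, 11, 50]), ([277.6, 90.87], [275, 85, 7, 11, 47])] [-0.43  0.4   0.23] [-0.078  0.21   0.002] [ 0.47452954 -0.01509178  0.05023608] 0.02983330363355611 31.4833
```

The contact load is clear: about 0.5 to 0.9 N, with a moment change of 0.077 N·m. Handing in.

```bash
python3 -c "
from station import arm
print(arm.job_done())"
```

```text
the job is handed in; nothing more can be done
None
```

I handed the job in at about 31.5 s with no verdict returned: the loose bar and specimen are in place on the crib, and the tweezers are held at about 22 mm gap, both tips within about 1 mm of their band centres and pressing lightly (0.5–0.9 N in total; the force on each tip was not measured separately).

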